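# Pack the spare tap nuts and clip the box shut

## Task

The tap is fitted, so put all the spare wing nuts lying on the worktop into the grey storage box, then set the grey lid squarely on the box so that it is fully seated, with all four clips still standing open. Then snap the four clips fully down over the lid in opposite-corner order: first two clips that are diagonally opposite, and only then the other two. Leave the salt shaker, the glass dish and the jam jar where they are.

Things in the scene. Friction and masses are not known exactly. Their poses are not given: they have to be found in the camera images.
- spares_box: grey storage box, fixed, 180 x 140 x 75 mm outside, open at the top; walls 4 mm, floor 5 mm (inside 172 x 132). Origin: centre of its underside; x along the 180 mm side (roughly away from the robot), y across to the left, z up. The clips stand in brackets (89 mm high) on its two long sides.
- box_mouth (a point): centre of the box's mouth, at rim height (75 mm up); axes as the box
- lid_handle (a point): centre of the black bar handle (70 long in x, 18 wide in y, 32 high in z) in the middle of the loose grey lid, 160 g; x along the lid's long side, z up. Handle top is 16 mm above this point, the lid plate's top 16 mm below it, the foot of the lip 27 mm below. With the lid seated this point is 96 mm above the box's underside.
- lid: the same lid, a plate 178 x 136 x 5 mm whose underside sits on the box rim, with a locating lip (166 x 126 mm outside, 6 mm deep) that drops inside the box walls with 3 mm play all round; either way round fits. Origin: centre of the lip's foot, 27 mm below the handle's centre.
- nut_a_center (a point): black plastic wing nut, largest: body 50 across, 77 over the wings, 22 high mm, 30 g (lying flat): point half-way up its centre. The two thin wings stick out along +y and -y; the round body can be gripped across x; z is its axis. May be absent. Mind the wall cupboards to the right: they hang 0.46 m above the worktop where x is over 0.57 and y under -0.15.
- nut_b_center (a point): black plastic wing nut, middle: body 44 across, 70 over the wings, 22 high mm, 30 g (lying flat): point half-way up its centre. The two thin wings stick out along +y and -y; the round body can be gripped across x; z is its axis. May be absent. Mind the wall cupboards to the right: they hang 0.46 m above the worktop where x is over 0.57 and y under -0.15.
- nut_c_center (a point): black plastic wing nut, middle: body 44 across, 70 over the wings, 22 high mm, 30 g (lying flat): point half-way up its centre. The two thin wings stick out along +y and -y; the round body can be gripped across x; z is its axis. May be absent. Mind the wall cupboards to the right: they hang 0.46 m above the worktop where x is over 0.57 and y under -0.15.
- nut_d_center (a point): black plastic wing nut, smallest: body 34 across, 56 over the wings, 21 high mm, 30 g (lying flat): point half-way up its centre. The two thin wings stick out along +y and -y; the round body can be gripped across x; z is its axis. May be absent. Mind the wall cupboards to the right: they hang 0.46 m above the worktop where x is over 0.57 and y under -0.15.
- nut_e_center (a point): black plastic wing nut, smallest: body 34 across, 56 over the wings, 21 high mm, 30 g (lying flat): point half-way up its centre. The two thin wings stick out along +y and -y; the round body can be gripped across x; z is its axis. May be absent. Mind the wall cupboards to the right: they hang 0.46 m above the worktop where x is over 0.57 and y under -0.15.
- clip_far_left (a joint): clip at the box's far left corner (+55 mm in box x, on the +y side), a flat bar: 0 = lying flat on the lid's edge (shut), 1.57 = upright, more = leaning outward (at most 2.2). Stiff hinge (0.03 N m): stays where it is left. Axis along box x, 76 mm from the box's middle, 84 mm above its underside. Cannot shut on a lid that is not seated.
- clip_far_left_tip (a point): free end of that far left clip, 40 mm from its hinge axis, in the middle of its 7 mm thickness; the clip is black, 24 mm wide; shut, its top is 87.5 mm above the box's underside
- clip_near_right (a joint): clip at the box's near right corner (-55 mm in box x, on the -y side), a flat bar: 0 = lying flat on the lid's edge (shut), 1.57 = upright, more = leaning outward (at most 2.2). Stiff hinge (0.03 N m): stays where it is left. Axis along box x, 76 mm from the box's middle, 84 mm above its underside. Cannot shut on a lid that is not seated.
- clip_near_right_tip (a point): free end of that near right clip, 40 mm from its hinge axis, in the middle of its 7 mm thickness; the clip is black, 24 mm wide; shut, its top is 87.5 mm above the box's underside
- clip_near_left (a joint): clip at the box's near left corner (-55 mm in box x, on the +y side), a flat bar: 0 = lying flat on the lid's edge (shut), 1.57 = upright, more = leaning outward (at most 2.2). Stiff hinge (0.03 N m): stays where it is left. Axis along box x, 76 mm from the box's middle, 84 mm above its underside. Cannot shut on a lid that is not seated.
- clip_near_left_tip (a point): free end of that near left clip, 40 mm from its hinge axis, in the middle of its 7 mm thickness; the clip is black, 24 mm wide; shut, its top is 87.5 mm above the box's underside
- clip_far_right (a joint): clip at the box's far right corner (+55 mm in box x, on the -y side), a flat bar: 0 = lying flat on the lid's edge (shut), 1.57 = upright, more = leaning outward (at most 2.2). Stiff hinge (0.03 N m): stays where it is left. Axis along box x, 76 mm from the box's middle, 84 mm above its underside. Cannot shut on a lid that is not seated.
- clip_far_right_tip (a point): free end of that far right clip, 40 mm from its hinge axis, in the middle of its 7 mm thickness; the clip is black, 24 mm wide; shut, its top is 87.5 mm above the box's underside
- salt_shaker: salt shaker, 44 x 44 x 90 mm, standing behind the work; origin at its foot; not part of the job
- dish: low ribbed glass dish, 98 x 98 x 48 mm, behind the work; origin at its foot; not part of the job
- jar: jam jar with a red lid, 66 x 66 x 82 mm, behind the work; origin at its foot; not part of the job
There are look-alikes about, which are no part of the job. Leave any yellow look-alike of the part that bears nut_b_center alone.

How it is judged:
On the way, in this order (a step that is already met when the one before it is completed fails the run):
1. all the wing nuts are in the box (x of nut_a_center in the frame of spares_box between -0.086 and 0.086 m and y of nut_a_center in the frame of spares_box between -0.066 and 0.066 m and z of nut_a_center in the frame of spares_box between 0 and 0.07 m and x of nut_b_center in the frame of spares_box between -0.086 and 0.086 m and y of nut_b_center in the frame of spares_box between -0.066 and 0.066 m and z of nut_b_center in the frame of spares_box between 0 and 0.07 m and x of nut_c_center in the frame of spares_box between -0.086 and 0.086 m and y of nut_c_center in the frame of spares_box between -0.066 and 0.066 m and z of nut_c_center in the frame of spares_box between 0 and 0.07 m and x of nut_d_center in the frame of spares_box between -0.086 and 0.086 m and y of nut_d_center in the frame of spares_box between -0.066 and 0.066 m and z of nut_d_center in the frame of spares_box between 0 and 0.07 m and x of nut_e_center in the frame of spares_box between -0.086 and 0.086 m and y of nut_e_center in the frame of spares_box between -0.066 and 0.066 m and z of nut_e_center in the frame of spares_box between 0 and 0.07 m), for 0.2 s.
2. the lid is seated squarely on the box, nuts inside, all four clips still open (all of step 1 and horizontal distance between lid_handle and box_mouth below 0.006 m and angle between the x axis of lid_handle and the x axis of spares_box, either way round below 0.07 rad and angle between lid_handle's own z axis and vertical below 0.04 rad and z of lid_handle in the frame of spares_box between 0.09 and 0.0985 m and value of joint each of clip_far_left, clip_near_right, clip_near_left, clip_far_right above 0.8 rad), for 0.2 s.
3. two diagonally opposite clips are shut while the other two still stand open (horizontal distance between lid_handle and box_mouth below 0.006 m and angle between the x axis of lid_handle and the x axis of spares_box, either way round below 0.07 rad and angle between lid_handle's own z axis and vertical below 0.04 rad and z of lid_handle in the frame of spares_box between 0.09 and 0.0985 m and ((value of joint each of clip_far_left, clip_near_right below 0.12 rad and value of joint each of clip_near_left, clip_far_right above 0.8 rad) or (value of joint each of clip_near_left, clip_far_right below 0.12 rad and value of joint each of clip_far_left, clip_near_right above 0.8 rad))), for 0.2 s.
4. all four clips are shut (horizontal distance between lid_handle and box_mouth below 0.006 m and angle between the x axis of lid_handle and the x axis of spares_box, either way round below 0.07 rad and angle between lid_handle's own z axis and vertical below 0.04 rad and z of lid_handle in the frame of spares_box between 0.09 and 0.0985 m and value of joint each of clip_far_left, clip_near_right, clip_near_left, clip_far_right below 0.12 rad), for 0.2 s.
At the end, for the whole second after the job is handed in: Every wing nut that was there is inside the box; the lid is at rest on the rim, within 6 mm and 4 degrees of square; all four clips are within 0.12 rad of shut (all of step 1 and all of step 4 and linear speed of lid below 0.02 m/s); the robot touches nothing.
It fails at once if the salt shaker, glass dish or jam jar is shifted more than 3 cm (distance of any of salt_shaker, dish, jar from where it was at the start of the episode above 0.03 m).
Of nut_a, nut_b, nut_c, nut_d, nut_e only 3 to 5 are there at a start; the rules pass over those that are not, and their reading is None.
At some moment in a run one of nut_a, nut_b, nut_c, nut_d, nut_e may be knocked a few centimetres aside while the robot is not near it.
Once in a run the grip may slacken for a moment while it holds something.
It also fails if it takes over 210 s, if anything falls off the work surface, if the arm or the gripper's body presses on something with over 40 N, if the wrist force passes 120 N, or if a joint passes its speed limit or range.

## Robot

A 7-joint arm with a two-finger parallel gripper is mounted at the origin on a cart in front of the work surface, level with it; the furniture and walls round the work are solid. World frame = base frame: x ahead of the robot, y to its left, z up, the work surface at z = 0. Lengths are in m, angles in rad, forces in N, time in s.
With the tool pointing down it reaches from about 0.425 to 0.875 m from the base axis. Payload 4.7 kg.
Tool frame: the origin (TCP) lies between the finger pads; the fingertips stand 14 mm ahead of it and the grasp point (between the pads) lies 5 mm behind it; z points along the fingers, y is the line along which they close (so a half turn about z gives the same grasp; the last joint's range is limited). The gripper opens to 87 mm and grips with 3 to 60 N. Pads are 19 mm wide; open, the fingers measure 117 mm over their backs; the gripper's body (75 mm by 190 mm) begins 51 mm behind the grasp point.
Start: joints at [-1.18, 0.321, -0.07, 1.45, 0.023, 1.371, -0.057], TCP at [0.239, 0.604, 0.237] pointing down, gripper open.
Joint ranges: [-2.86, 2.86], [-0.3, 2.09], [-1.38, 1.24], [0.06, 2.45], [-1.56, 4.7], [0.09, 2.05], [-2.69, 2.69]. Speed limits (rad/s): [2.57, 2.57, 3.14, 3.14, 3.14, 3.14, 3.14].

## Interface

Orientations are given as a rotation vector (axis times angle).
In Python, from bench import get_state, get_image, camera_params, close_job gives the robot as it stands. The module is installed in compiled form; this text tells all that it offers.
- The arm moves only by the tool arm_command, never from a script. Its argument "motion" is a list of rows, each a list of 5 numbers: the finger opening in mm, from 0 to 87, then the shift along the tool's x, y, z in mm, then the turn about the tool's z in degrees. In form: [[gripper, x, y, z, spin], ...]. A call has 1 to 5 rows; each row is the pose to reach, as a shift and turn from the pose commanded when the call began, along the tool's axes at that moment; what a row does not reach only later rows make up. A row lasts 1/12 s, in which the tool goes at most 41.7 mm and 7.16 degrees, less where a joint would pass 70% of its speed; a pose out of reach is approached as far as the arm can. A call with a gripper value outside its range is refused whole. The fingers move at their own pace and stop on an object; "newtons" is the grip in N (left out, the last holds). Time passes only in rows, so rows that repeat a pose let the fingers close. It gives the time, the measured TCP pose, the force, the opening and the grip force at its end, in the units of the state.
- get_state(): the state, without advancing time (a new reading comes with each control period).
- get_image(name): name is "scene" or "top" or "wrist"; returns (picture, depth): 384x512x3 uint8, red, green, blue; 384x512 float32, m along the optical axis (not along the pixel's ray), 0 where there is no reading.
- camera_params(name): a dict with "intrinsics" (3x3 intrinsics, pixels), "extrinsics" (4x4, takes a point from camera to world coordinates). Camera axes: x right, y down, z forward; pixel columns grow to the right and rows downward; lengths in m; the calibration is good to about 2 mm. The wrist camera is an equidistant fisheye: a pixel r from the principal point sees the ray r / f radians off the axis. A picture is of the moment at which its call begins: read the wrist's pose just before it. camera_params takes no time and is no camera call; for the wrist camera it gives the pose at the moment of the call.
- close_job(): hands the job in; it is judged then, once.
The state is a dict: "time": time; "joint_positions": joint angles; "qd": joint speeds; "joint_torque": joint torques, N m; "position": TCP position; "tool_rot": TCP orientation; "ft_force": force on the tool from outside, world axes, zero at the start; "torque": the same for the moment, N m; "grip_width": opening from 0.0 (shut) to 1.0 (fully open); "grip_force": force on a finger pad.
Only numpy, scipy, OpenCV 4.12 (cv2) and the standard library are available. Lean on these libraries where they do the work, as an engineer would, in place of code of your own. Each camera call takes 0.05 s, during which the arm holds its last target. There are 200 camera calls.

## Working session

There is one attempt and no reset: what is moved stays moved. The work goes in short steps, Python scripts to look and compute and a tool call to move; the robot and the scene stay as the last step left them, time stands still between calls to the robot, and variables do not carry over. Pictures are saved under pics/ and viewed, at most 14 in all, crops included, and the job is handed in when it is done.

Besides the shell and the picture viewer there is one more tool, called after "Emit:" by a JSON object that holds its "fn" and its "kwargs". arm_command: Moves the arm, as the interface text tells. Its arguments: {"type":"object","properties":{"motion":{"type":"array"},"newtons":{"type":"number"}},"required":["motion"]}

```bash
mkdir -p pics; cat > h.py <<'E'
import numpy as np, cv2
from scipy.spatial.transform import Rotation as R
from bench import *
def shot(n,f):
    P=camera_params(n); im,d=get_image(n); cv2.imwrite('pics/'+f+'.png',im[:,:,::-1]); np.savez('pics/'+f+'.npz',d=d,im=im,K=P['intrinsics'],E=P['extrinsics'],w=(n=='wrist')); return im,d
def load(f): return np.load('pics/'+f+'.npz')
def cloud(f):
    z=load(f); d=z['d'];K=z['K'];E=z['E']; v,u=np.mgrid[:d.shape[0],:d.shape[1]]
    x=(u-K[0,2])/K[0,0]; y=(v-K[1,2])/K[1,1]
    if z['w']:
        r=np.hypot(x,y); s=np.where(r>1e-6,np.tan(r)/np.maximum(r,1e-6),1); x=x*s;y=y*s
    p=np.stack([x*d,y*d,d],-1)@E[:3,:3].T+E[:3,3]; p[d==0]=np.nan
    return p
def st():
    s=get_state(); print('t',round(s['time'],2),'p',np.round(s['position'],4),'R',np.round(R.from_rotvec(s['tool_rot']).as_matrix(),3).tolist(),'q7',np.round(s['joint_positions'],2),'g',s['grip_width'],s['grip_force'],'F',np.round(s['ft_force'],1)); return s
E
python3 - <<'E'
from h import *
st()
for n in ['top','scene']: shot(n,n+'0'); z=load(n+'0'); print(z['K'].round(1).tolist(),z['E'].round(3).tolist())
E
```

```text
t 0.0 p [0.239  0.6039 0.2354] R [[-0.93, 0.368, -0.001], [0.368, 0.93, -0.002], [-0.0, -0.002, -1.0]] q7 [-1.18  0.32 -0.07  1.45  0.02  1.37 -0.06] g 0.9996469603329421 0.0 F [0.4 0.  0.2]
[[363.8, 0.0, 256.9], [0.0, 363.8, 193.0], [0.0, 0.0, 1.0]] [[-0.035, -0.979, 0.202, 0.259], [-0.999, 0.035, -0.002, -0.062], [-0.005, -0.202, -0.979, 1.448], [0.0, 0.0, 0.0, 1.0]]
[[358.3, 0.0, 257.7], [0.0, 358.3, 194.3], [0.0, 0.0, 1.0]] [[0.467, -0.497, 0.731, -0.444], [-0.884, -0.257, 0.39, -0.589], [-0.006, -0.829, -0.56, 0.831], [0.0, 0.0, 0.0, 1.0]]
```

```bash
python3 - <<'E'
import cv2
a=cv2.imread('pics/top0.png'); cv2.imwrite('pics/top0b.png',cv2.resize(a,(800,600),interpolation=cv2.INTER_CUBIC))
a=cv2.imread('pics/scene0.png'); cv2.imwrite('pics/scene0b.png',cv2.resize(a,(800,600),interpolation=cv2.INTER_CUBIC))
E
```

```text
(no output)
```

View pics/top0b.png

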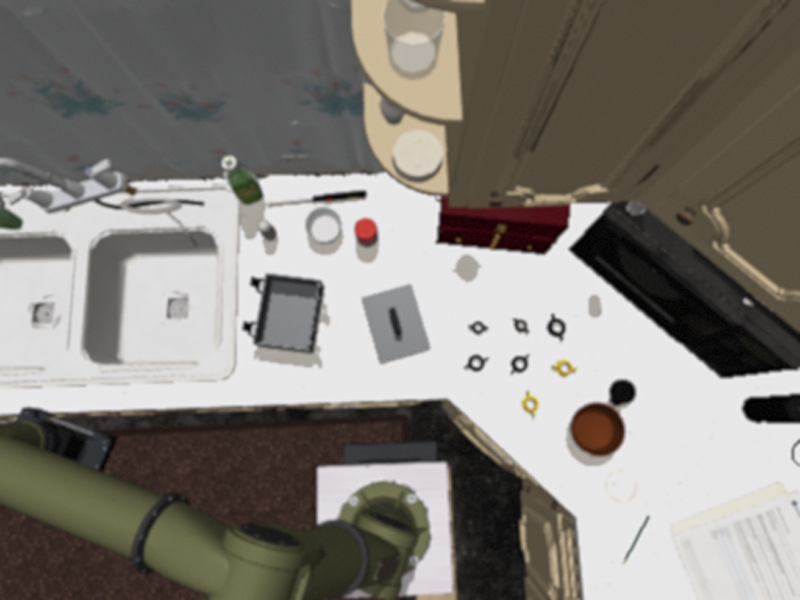

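View pics/scene0b.png

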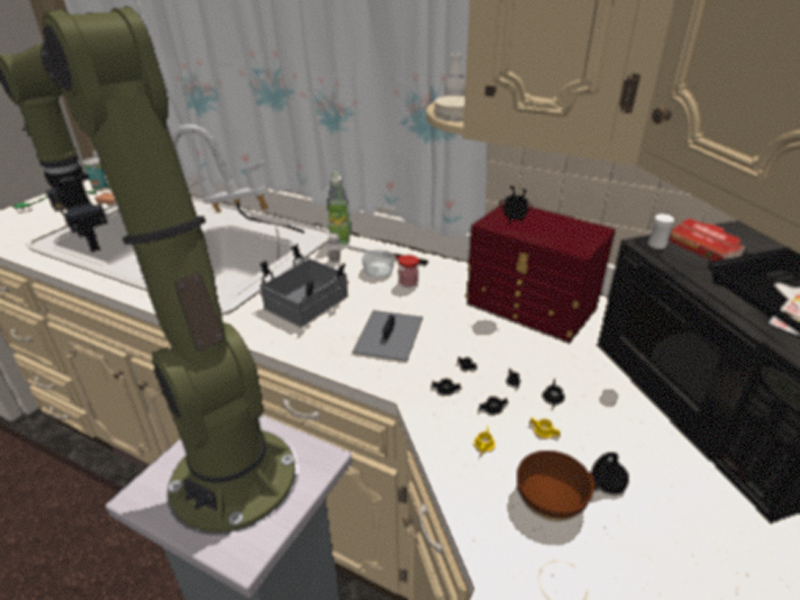

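The top picture shows the box at (290,313), the lid at (396,323), and five black nuts at (478,327), (521,325), (556,327), (477,363), (519,363). The yellow look-alikes are at (564,368) and (530,403), all in 800-wide pixels. Next I'll measure all of these.

```bash
python3 - <<'E'
from h import *
p=cloud('top0'); z=load('top0'); im=z['im'].astype(int)
hsv=cv2.cvtColor(z['im'],cv2.COLOR_RGB2HSV)
s=.64
print('table z',p[int(345*s),int(450*s)],p[int(300*s),int(350*s)])
for n,u,v in [('e?',478,327),('d?',521,325),('a',556,327),('b',477,363),('c',519,363)]:
    u,v=int(u*s),int(v*s); w=13
    sl=(slice(v-w,v+w),slice(u-w,u+w))
    m=(hsv[sl][:,:,2]<110); 
    nc,lab,stt,cen=cv2.connectedComponentsWithStats(m.astype(np.uint8)); k=1+np.argmax(stt[1:,4]); m=lab==k
    m&=(np.abs(p[sl][...,2]-.012)<.03)
    # ray intersect z=0.011
    K,E=z['K'],z['E']; vv,uu=np.nonzero(m); uu=uu+u-w; vv=vv+v-w
    r=np.stack([(uu-K[0,2])/K[0,0],(vv-K[1,2])/K[1,1],np.ones(len(uu))],-1)@E[:3,:3].T
    q=(E[:3,3]+r*((.011-E[2,3])/r[:,2])[:,None])[:,:2]
    c=(q.max(0)+q.min(0))/2; w_,V=np.linalg.eigh(np.cov(q.T)); a=V[:,1]; pr=q@V
    print(n,'mean',q.mean(0).round(3),'wingdir deg',np.degrees(np.arctan2(a[1],a[0])).round(1)%180,'ext',np.ptp(pr,axis=0).round(3),'z',np.nanmedian(p[sl][m][:,2]).round(3),len(q),'mid',(V@((pr.max(0)+pr.min(0))/2)).round(3))
# box, lid by height
def rect(name,mask):
    q=p[mask][:,:2].astype(np.float32); r=cv2.minAreaRect(q); print(name,np.round(r[0],3),np.round(r[1],3),round(r[2],1),len(q))
uu,vv=np.meshgrid(np.arange(512),np.arange(384))
reg=(uu>150)&(uu<212)&(vv>168)&(vv<232)
rect('box rim',reg&(p[...,2]>.065)&(p[...,2]<.082))
rect('clips',reg&(p[...,2]>.1))
print(p[reg&(p[...,2]>.1)].round(3)[::3])
reg=(uu>225)&(uu<280)&(vv>178)&(vv<235)
rect('lid',reg&(p[...,2]>.006)&(p[...,2]<.02)); rect('handle',reg&(p[...,2]>.03))
E
```

```text
table z [ 0.44170167 -0.18445181  0.00379238] [ 0.56651878  0.06961395 -0.00271347]
e? mean [ 0.481 -0.257] wingdir deg 89.1 ext [0.024 0.036] z 0.011 29 mid [ 0.482 -0.256]
d? mean [ 0.481 -0.366] wingdir deg 46.4 ext [0.026 0.036] z 0.013 32 mid [ 0.48  -0.366]
a mean [ 0.474 -0.455] wingdir deg 15.400000000000006 ext [0.041 0.06 ] z 0.015 68 mid [ 0.475 -0.456]
b mean [ 0.391 -0.244] wingdir deg 109.3 ext [0.035 0.043] z 0.013 46 mid [ 0.391 -0.244]
c mean [ 0.385 -0.353] wingdir deg 141.5 ext [0.036 0.042] z 0.014 49 mid [ 0.385 -0.354]
box rim [0.532 0.224] [0.165 0.18 ] 80.8 246
clips [0.53  0.221] [0.181 0.132] 80.1 99
[[0.61  0.298 0.124]
 [0.606 0.294 0.122]
 [0.602 0.297 0.125]
 [0.605 0.29  0.109]
 [0.602 0.294 0.108]
 [0.595 0.302 0.121]
 [0.598 0.294 0.109]
 [0.59  0.297 0.124]
 [0.594 0.291 0.107]
 [0.589 0.296 0.113]
 [0.58  0.129 0.124]
 [0.588 0.292 0.101]
 [0.577 0.121 0.121]
 [0.573 0.125 0.121]
 [0.57  0.126 0.118]
 [0.566 0.126 0.12 ]
 [0.563 0.126 0.118]
 [0.56  0.13  0.113]
 [0.5   0.308 0.12 ]
 [0.498 0.311 0.109]
 [0.492 0.313 0.126]
 [0.495 0.307 0.108]
 [0.489 0.311 0.122]
 [0.485 0.317 0.124]
 [0.487 0.31  0.11 ]
 [0.481 0.313 0.126]
 [0.484 0.307 0.107]
 [0.48  0.311 0.108]
 [0.469 0.152 0.118]
 [0.464 0.152 0.123]
 [0.46  0.151 0.124]
 [0.456 0.151 0.125]
 [0.454 0.152 0.118]]
lid [ 0.503 -0.045] [0.211 0.224] 88.0 1391
handle [ 0.504 -0.043] [0.071 0.017] 14.5 80
```

```bash
cat >> h.py <<'E'
def go(x,y,z,yaw=None,pr=True):
    s=get_state(); M=R.from_rotvec(s['tool_rot']).as_matrix(); d=M.T@(np.array([x,y,z])-s['position'])*1000
    cur=np.degrees(np.arctan2(M[1,1],M[0,1])); sp=0 if yaw is None else -((yaw-cur+180)%360-180)
    print('move',d.round(1),'spin',round(sp,1),'rows',round(max(np.linalg.norm(d)/41.7,abs(sp)/7.16),1),'| at',s['position'].round(4),'yaw',round(cur,1),'q7',s['joint_positions'][6].round(2),'t',round(s['time'],1),'g',round(s['grip_width']*87,1),round(s['grip_force'],1),'F',s['ft_force'].round(1))
def tow(d,sp=0):pass
E
python3 -c "
from h import *
go(.5,.2,.32,0)"
```

```text
move [-391.3 -279.7  -83.9] spin 68.4 rows 11.7 | at [0.2391 0.6039 0.2356] yaw 68.4 q7 -0.06 t 0.1 g 86.8 0.0 F [-0.3  0.6 -0. ]
```

Emit:
{"fn": "arm_command", "kwargs": {"motion": [[87,-33,-23,-7,0],[87,-65,-47,-14,0],[87,-98,-70,-21,0],[87,-130,-93,-28,0],[87,-130,-93,-28,0]]}}

```text
time: 0.52
position: [0.3336, 0.4626, 0.2663]
tool_rot: [0.607, 3.077, -0.002]
ft_force: [1.9, -0.5, 0.4]
grip_width: 0.997
grip_force: 0.0
```

Emit:
{"fn": "arm_command", "kwargs": {"motion": [[87,-33,-23,-7,0],[87,-65,-47,-14,0],[87,-98,-70,-21,0],[87,-130,-93,-28,0],[87,-130,-93,-28,0]]}}

```text
time: 0.93
position: [0.4189, 0.3275, 0.2943]
tool_rot: [0.608, 3.077, -0.002]
ft_force: [0.8, -0.3, 0.5]
grip_width: 0.996
grip_force: 0.0
```

Emit:
{"fn": "arm_command", "kwargs": {"motion": [[87,-33,-23,-7,0],[87,-65,-47,-14,0],[87,-98,-70,-21,0],[87,-130,-93,-28,0],[87,-130,-93,-28,0]]}}

```text
time: 1.35
position: [0.5041, 0.1924, 0.322]
tool_rot: [0.608, 3.077, -0.004]
ft_force: [1.0, -1.8, 0.4]
grip_width: 1.001
grip_force: 0.0
```

Emit:
{"fn": "arm_command", "kwargs": {"motion": [[87,-9,-35,0,0],[87,-17,-69,0,0],[87,-26,-104,0,0],[87,-34,-138,0,0],[87,-43,-173,0,0]]}}

```text
time: 1.77
position: [0.4749, 0.0239, 0.3202]
tool_rot: [-0.588, -3.086, -0.0]
ft_force: [1.1, -0.3, -0.1]
grip_width: 0.998
grip_force: 0.0
```

Emit:
{"fn": "arm_command", "kwargs": {"motion": [[87,-9,-35,0,0],[87,-17,-69,0,0],[87,-26,-104,0,0],[87,-34,-138,0,0],[87,-43,-173,0,0]]}}

```text
time: 2.18
position: [0.4513, -0.1528, 0.3204]
tool_rot: [0.588, 3.086, 0.001]
ft_force: [1.0, 0.8, -0.8]
grip_width: 0.998
grip_force: 0.0
```

Emit:
{"fn": "arm_command", "kwargs": {"motion": [[87,-9,-35,0,0],[87,-17,-69,0,0],[87,-26,-104,0,0],[87,-34,-138,0,0],[87,-43,-173,0,0]]}}

```text
time: 2.6
position: [0.428, -0.3294, 0.3206]
tool_rot: [0.587, 3.085, 0.001]
ft_force: [0.1, 0.2, -0.1]
grip_width: 0.999
grip_force: 0.0
```

Emit:
{"fn": "arm_command", "kwargs": {"motion": [[87,0,0,0,7],[87,0,0,0,14],[87,0,0,0,21],[87,0,0,0,28],[87,0,0,0,34]]}}

```text
time: 3.02
position: [0.4284, -0.3281, 0.3201]
tool_rot: [-1.473, -2.774, 0.0]
ft_force: [-0.0, -0.0, 0.3]
grip_width: 0.999
grip_force: 0.0
```

Emit:
{"fn": "arm_command", "kwargs": {"motion": [[87,0,0,0,7],[87,0,0,0,14],[87,0,0,0,21],[87,0,0,0,28],[87,0,0,0,34]]}}

```text
time: 3.43
position: [0.4285, -0.3279, 0.3202]
tool_rot: [-2.22, -2.223, 0.0]
ft_force: [-0.9, -0.5, -0.0]
grip_width: 1.003
grip_force: 0.0
```

```bash
python3 - <<'E'
from h import *
go(.43,-.33,.32,0)
im,d=shot('wrist','w1'); cv2.imwrite('pics/w1b.png',cv2.resize(im[:,:,::-1],(800,600),interpolation=cv2.INTER_CUBIC))
z=load('w1'); print(z['K'].round(1).tolist(),z['E'].round(3).tolist())
E
```

```text
move [-2.1  1.5  0.2] spin 0.1 rows 0.1 | at [ 0.4285 -0.3279  0.3202] yaw 0.1 q7 0.66 t 3.4 g 87.3 0.0 F [-0.9 -0.5 -0. ]
[[297.3, 0.0, 260.2], [0.0, 297.3, 193.1], [0.0, 0.0, 1.0]] [[1.0, 0.001, 0.0, 0.429], [0.001, -0.958, -0.287, -0.249], [-0.0, 0.287, -0.958, 0.469], [0.0, 0.0, 0.0, 1.0]]
```

View pics/w1b.png

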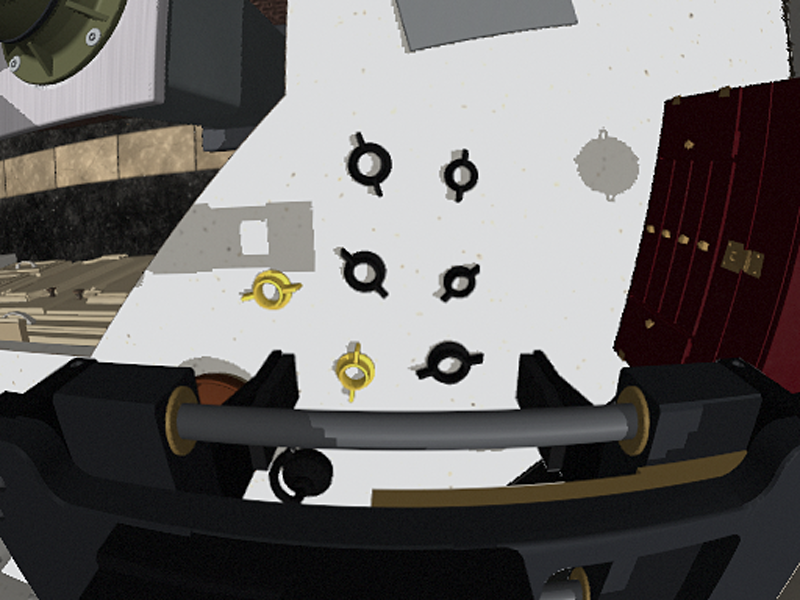

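The wrist picture shows all five black nuts clearly, at (370,164), (461,175), (364,271), (460,282) and (449,362). The yellow ones are at (272,290) and (356,372).

```bash
cat >> h.py <<'E'
def ray(f,u,v,h):
    z=load(f);K,E=z['K'],z['E']; x=(u-K[0,2])/K[0,0]; y=(v-K[1,2])/K[1,1]
    if z['w']:
        r=np.hypot(x,y); s=np.tan(r)/max(r,1e-6); x*=s;y*=s
    d=E[:3,:3]@np.array([x,y,1]); return E[:3,3]+d*(h-E[2,3])/d[2]
E
cat > nuts.py <<'E'
from h import *
def nuts(f,s=.64,**kw):
    for n,((cu,cv),(a,b),(c,d)) in kw.items():
        C=ray(f,cu*s,cv*s,.013); A=ray(f,a*s,b*s,.012);B=ray(f,c*s,d*s,.012); w=A-B
        print(n,'centre',C[:2].round(4),'tipmid',((A+B)/2)[:2].round(4),'span',np.linalg.norm(w).round(3),'wing',round(np.degrees(np.arctan2(w[1],w[0]))%180,1))
E
python3 - <<'E'
from nuts import *
nuts('w1',b=((370,164),(358,135),(380,194)),e=((461,175),(464,151),(459,199)),c=((364,271),(341,254),(387,295)),d=((460,282),(442,297),(479,268)),a=((449,362),(417,374),(483,357)))
go(.482,-.256,.12,-2)
E
```

```text
b centre [ 0.3937 -0.2459] tipmid [ 0.3926 -0.2463] span 0.062 wing 109.8
e centre [ 0.4821 -0.2563] tipmid [ 0.4828 -0.2563] span 0.048 wing 84.9
c centre [ 0.3863 -0.3529] tipmid [ 0.3863 -0.3569] span 0.063 wing 137.0
d centre [ 0.4836 -0.3641] tipmid [ 0.4842 -0.365 ] span 0.048 wing 39.6
a centre [ 0.475  -0.4527] tipmid [ 0.4764 -0.4575] span 0.074 wing 15.5
move [ 72.   53.4 200.2] spin 1.9 rows 5.3 | at [ 0.4285 -0.3279  0.3202] yaw -0.1 q7 0.65 t 3.5 g 86.9 0.0 F [-1.1  0.2  0.4]
```

Emit:
{"fn": "arm_command", "kwargs": {"motion": [[70,15,11,30,1],[70,29,22,70,2],[70,43,33,108,3],[70,58,43,146,4],[70,72,54,182,5]], "newtons": 25}}

```text
time: 3.9
position: [0.4816, -0.2553, 0.138]
tool_rot: [-2.307, -2.132, -0.001]
ft_force: [1.2, 0.1, 0.6]
grip_width: 0.816
grip_force: 0.0
```

Emit:
{"fn": "arm_command", "kwargs": {"motion": [[70,0,0,40,0],[70,0,0,80,0],[70,0,0,110,0],[70,0,0,119,0],[70,0,0,119,0]]}}

```text
time: 4.32
position: [0.4793, -0.2555, 0.0183]
tool_rot: [-2.304, -2.129, 0.005]
ft_force: [0.0, -0.9, 0.5]
grip_width: 0.81
grip_force: 0.0
```

Emit:
{"fn": "arm_command", "kwargs": {"motion": [[20,0,0,0,0],[20,0,0,0,0],[20,0,0,0,0],[20,0,0,0,0],[20,0,0,0,0]]}}

```text
time: 4.73
position: [0.4823, -0.2569, 0.022]
tool_rot: [2.307, 2.13, 0.003]
ft_force: [0.4, -0.5, 0.9]
grip_width: 0.517
grip_force: 0.0
```

```bash
python3 -c "
from h import *
go(.532,.222,.2,-10)"
```

```text
move [ 481.3   11.8 -177.9] spin 5.4 rows 12.3 | at [ 0.4823 -0.2569  0.022 ] yaw -4.6 q7 0.65 t 4.7 g 45.0 0.0 F [ 0.4 -0.5  0.9]
```

Emit:
{"fn": "arm_command", "kwargs": {"motion": [[20,0,0,0,0],[20,0,0,0,0],[20,0,0,0,0],[20,0,0,0,0],[20,0,0,0,0]]}}

```text
time: 5.15
position: [0.4815, -0.2566, 0.0209]
tool_rot: [2.308, 2.131, 0.001]
ft_force: [-0.6, 0.3, 1.0]
grip_width: 0.33
grip_force: 24.3
```

Emit:
{"fn": "arm_command", "kwargs": {"motion": [[20,0,0,-30,0],[20,0,0,-70,0],[20,0,0,-110,0],[20,0,0,-150,0],[20,0,0,-180,0]]}}

```text
time: 5.57
position: [0.4816, -0.2574, 0.2038]
tool_rot: [2.308, 2.128, 0.002]
ft_force: [1.4, -0.2, -0.9]
grip_width: 0.331
grip_force: 24.1
```

```bash
python3 -c "
from h import *
go(.573,.1945,.2,-10)"
```

```text
move [457.8  54.6   3.7] spin 5.4 rows 11.1 | at [ 0.4816 -0.2574  0.2038] yaw -4.6 q7 0.48 t 5.6 g 28.8 24.1 F [ 1.4 -0.2 -0.9]
```

Emit:
{"fn": "arm_command", "kwargs": {"motion": [[20,30,4,0,0],[20,70,8,0,0],[20,110,12,0,0],[20,150,16,0,0],[20,180,20,0,0]]}}

```text
time: 5.98
position: [0.5156, -0.075, 0.2007]
tool_rot: [-2.305, -2.133, -0.002]
ft_force: [1.4, 0.3, -0.6]
grip_width: 0.331
grip_force: 24.1
```

Emit:
{"fn": "arm_command", "kwargs": {"motion": [[20,40,5,0,0],[20,80,10,0,0],[20,120,15,0,0],[20,160,20,0,0],[20,200,25,0,0]]}}

```text
time: 6.4
position: [0.5564, 0.1204, 0.2006]
tool_rot: [-2.308, -2.13, -0.0]
ft_force: [0.7, -0.1, 0.5]
grip_width: 0.331
grip_force: 24.1
```

Emit:
{"fn": "arm_command", "kwargs": {"motion": [[20,40,5,0,2],[20,78,9,10,5],[20,78,9,50,5],[20,78,9,90,5],[20,78,9,112,5]]}}

```text
time: 6.82
position: [0.569, 0.1957, 0.084]
tool_rot: [-2.396, -2.03, 0.01]
ft_force: [-0.8, -0.6, -0.2]
grip_width: 0.327
grip_force: 24.1
```

```bash
python3 -c "
from h import *
go(.573,.1945,.09,-10)"
```

```text
move [-0.6  4.1 -6. ] spin 0.5 rows 0.2 | at [0.569  0.1957 0.084 ] yaw -9.5 q7 -0.37 t 6.8 g 28.5 24.1 F [-0.8 -0.6 -0.2]
```

Emit:
{"fn": "arm_command", "kwargs": {"motion": [[48,0,0,0,0],[48,0,0,0,0],[48,0,0,0,0],[48,0,0,0,0],[48,0,0,0,0]]}}

```text
time: 7.23
position: [0.5733, 0.1959, 0.0911]
tool_rot: [2.399, 2.027, 0.006]
ft_force: [0.4, -0.6, 0.7]
grip_width: 0.537
grip_force: 0.0
```

Emit:
{"fn": "arm_command", "kwargs": {"motion": [[48,0,0,-20,0],[48,0,0,-60,0],[48,-8,0,-100,0],[48,-16,0,-140,0],[48,-40,0,-170,0]]}}

```text
time: 7.65
position: [0.566, 0.1596, 0.2637]
tool_rot: [2.394, 2.034, 0.011]
ft_force: [1.4, 0.4, -0.2]
grip_width: 0.551
grip_force: 0.0
```

```bash
python3 - <<'E'
from h import *
im,d=shot('wrist','w2'); cv2.imwrite('pics/w2b.png',cv2.resize(im[:,:,::-1],(800,600),interpolation=cv2.INTER_CUBIC))
go(.4836,-.3645,.2,-50)
go(.4836,-.3645,.2,-10)
E
```

```text
move [-523.1    3.3   66.8] spin 40.2 rows 12.6 | at [0.5687 0.1512 0.27  ] yaw -9.8 q7 -0.39 t 7.7 g 47.8 0.0 F [ 2.4 -4.8  3.9]
move [-523.1    3.3   66.8] spin 0.2 rows 12.6 | at [0.5687 0.1512 0.27  ] yaw -9.8 q7 -0.39 t 7.7 g 47.8 0.0 F [ 2.4 -4.8  3.9]
```

View pics/w2b.png

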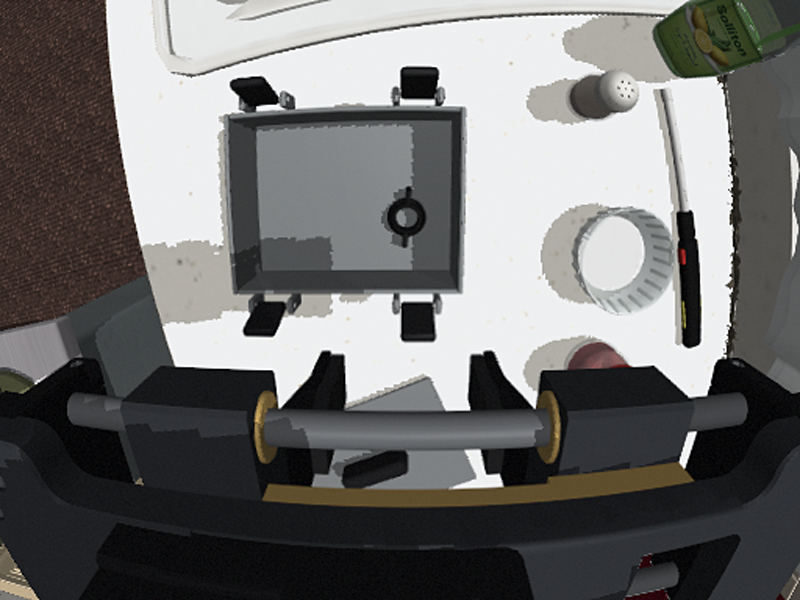

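The nut lies flat in the box at (406,217). The rim's outer corners are at (229,114), (466,106), (464,293) and (234,294), and all four clips stand open. On to nut d.

Emit:
{"fn": "arm_command", "kwargs": {"motion": [[70,-30,0,0,0],[70,-70,0,0,0],[70,-110,1,0,0],[70,-150,1,0,0],[70,-190,1,0,0]]}}

```text
time: 8.12
position: [0.5342, -0.0335, 0.26]
tool_rot: [2.399, 2.027, 0.004]
ft_force: [0.8, -0.0, -0.0]
grip_width: 0.785
grip_force: 0.0
```

Emit:
{"fn": "arm_command", "kwargs": {"motion": [[70,-40,0,0,0],[70,-80,0,0,0],[70,-120,1,0,0],[70,-160,1,0,0],[70,-200,1,0,0]]}}

```text
time: 8.53
position: [0.5017, -0.2309, 0.2601]
tool_rot: [2.398, 2.027, 0.005]
ft_force: [0.4, -0.6, 1.2]
grip_width: 0.805
grip_force: 0.0
```

Emit:
{"fn": "arm_command", "kwargs": {"motion": [[70,-40,0,10,7],[70,-80,1,20,14],[70,-110,1,50,21],[70,-128,1,80,28],[70,-133,1,110,35]]}}

```text
time: 8.95
position: [0.4792, -0.3654, 0.1494]
tool_rot: [2.901, 1.193, 0.002]
ft_force: [0.5, 0.2, 0.4]
grip_width: 0.804
grip_force: 0.0
```

```bash
python3 - <<'E'
from h import *
shot('wrist','w3')
go(.4838,-.3643,.018,-50)
C=np.array([ray('w2',u*.64,v*.64,.075) for u,v in [(229,114),(466,106),(464,293),(234,294)]])
print(C.round(4).tolist(),C.mean(0).round(4)); print(cv2.minAreaRect(C[:,:2].astype(np.float32)))
for a,b in [(0,1),(3,2),(3,0),(2,1)]: w=C[b]-C[a]; print(np.linalg.norm(w).round(4),np.degrees(np.arctan2(w[1],w[0])).round(1))
# auto blobs of black in w3
z=load('w3'); g=z['im'].max(2); p=cloud('w3')
m=((g<70)&(np.abs(p[...,2]-.011)<.02)).astype(np.uint8)
n,l,s,c=cv2.connectedComponentsWithStats(m)
for k in range(1,n):
    if 60<s[k,4]<2500: print(c[k].round(0),s[k,4],ray('w3',*c[k],.012).round(3))
E
```

```text
move [  3.8   7.4 124.7] spin 4.4 rows 3.0 | at [ 0.4767 -0.3618  0.1428] yaw -45.6 q7 0.11 t 9.0 g 70.0 0.0 F [-2.   1.5 -4.3]
[[0.4572, 0.3047, 0.075], [0.63, 0.2763, 0.075], [0.6084, 0.1387, 0.075], [0.4309, 0.1674, 0.075]] [0.5316 0.2218 0.075 ]
((0.5308657884597778, 0.22201237082481384), (0.13972309231758118, 0.17979994416236877), 80.78700256347656)
0.1752 -9.4
0.1798 -9.2
0.1398 79.2
0.1393 81.1
[55.  9.] 213 [ 0.467 -0.051  0.012]
[400.  54.] 1446 [ 0.68  -0.368  0.012]
[87. 47.] 101 [ 0.462 -0.126  0.012]
[123. 166.] 1188 [ 0.395 -0.247  0.012]
[464. 192.] 889 [ 0.648 -0.543  0.012]
[262. 182.] 730 [ 0.485 -0.364  0.012]
[309. 240.] 751 [ 0.475 -0.445  0.012]
[195. 234.] 679 [ 0.393 -0.353  0.012]
```

Emit:
{"fn": "arm_command", "kwargs": {"motion": [[70,0,0,0,4],[70,0,0,0,4],[70,0,0,0,4]]}}

```text
time: 9.25
position: [0.4818, -0.36, 0.15]
tool_rot: [2.936, 1.116, 0.002]
ft_force: [0.4, -0.1, 0.1]
grip_width: 0.805
grip_force: 0.0
```

```bash
python3 - <<'E'
from h import *
go(.4845,-.3643,.018,-50)
E
```

```text
move [ -0.9   4.8 132. ] spin 1.6 rows 3.2 | at [ 0.4818 -0.36    0.15  ] yaw -48.4 q7 0.05 t 9.2 g 70.0 0.0 F [ 0.4 -0.1  0.1]
```

Emit:
{"fn": "arm_command", "kwargs": {"motion": [[70,-1,5,35,2],[70,-1,5,75,2],[70,-1,5,115,2],[60,-1,5,131,2],[60,-1,5,131,2]]}}

```text
time: 9.67
position: [0.4838, -0.3637, 0.0171]
tool_rot: [-2.955, -1.063, 0.0]
ft_force: [0.1, -0.4, 0.5]
grip_width: 0.736
grip_force: 0.0
```

Emit:
{"fn": "arm_command", "kwargs": {"motion": [[20,0,0,0,0],[20,0,0,0,0],[20,0,0,0,0],[20,0,0,0,0],[20,0,0,0,0]]}}

```text
time: 10.08
position: [0.484, -0.3645, 0.0185]
tool_rot: [2.957, 1.06, 0.002]
ft_force: [-0.4, 0.1, 0.4]
grip_width: 0.396
grip_force: 0.0
```

Emit:
{"fn": "arm_command", "kwargs": {"motion": [[20,0,0,0,0],[20,0,0,0,0],[20,0,0,0,0],[20,0,0,0,0],[20,0,0,0,0]]}}

```text
time: 10.5
position: [0.4839, -0.3646, 0.018]
tool_rot: [2.957, 1.059, 0.001]
ft_force: [0.9, 0.3, 3.6]
grip_width: 0.35
grip_force: 24.8
```

Emit:
{"fn": "arm_command", "kwargs": {"motion": [[20,0,0,-30,0],[20,0,0,-70,0],[20,0,0,-110,0],[20,0,0,-150,0],[20,0,0,-180,0]]}}

```text
time: 10.92
position: [0.4834, -0.3652, 0.2006]
tool_rot: [2.957, 1.058, 0.002]
ft_force: [0.8, -0.9, 0.2]
grip_width: 0.346
grip_force: 24.6
```

Emit:
{"fn": "arm_command", "kwargs": {"motion": [[20,0,0,0,-7],[20,0,0,0,-14],[20,0,0,0,-21],[20,0,0,0,-28],[20,0,0,0,-35]]}}

```text
time: 11.33
position: [0.483, -0.3643, 0.1972]
tool_rot: [-2.496, -1.906, 0.001]
ft_force: [0.4, 0.8, -0.7]
grip_width: 0.349
grip_force: 24.6
```

```bash
cat >> h.py <<'E'
def box(bx,by):
    a=np.radians(-9.5); return .531+bx*np.cos(a)-by*np.sin(a), .222+bx*np.sin(a)+by*np.cos(a)
E
python3 - <<'E'
from h import *
go(*box(.045,.03),.2,-10)
E
```

```text
move [612.6 -66.2  -2.6] spin -5.3 rows 14.8 | at [ 0.483  -0.3643  0.1972] yaw -15.3 q7 0.56 t 11.3 g 30.4 24.6 F [ 0.4  0.8 -0.7]
```

Emit:
{"fn": "arm_command", "kwargs": {"motion": [[20,35,-4,0,0],[20,75,-8,0,0],[20,115,-12,0,0],[20,155,-17,0,0],[20,195,-21,0,0]]}}

```text
time: 11.75
position: [0.515, -0.1694, 0.1972]
tool_rot: [-2.502, -1.898, 0.001]
ft_force: [1.3, 0.3, -0.6]
grip_width: 0.37
grip_force: 2.4
```

Emit:
{"fn": "arm_command", "kwargs": {"motion": [[20,40,-4,0,0],[20,80,-9,0,0],[20,120,-13,0,0],[20,160,-17,0,0],[20,200,-22,0,0]]}}

```text
time: 12.17
position: [0.5478, 0.0293, 0.1975]
tool_rot: [-2.502, -1.899, 0.0]
ft_force: [1.3, -0.4, -0.8]
grip_width: 0.346
grip_force: 24.6
```

Emit:
{"fn": "arm_command", "kwargs": {"motion": [[20,40,-4,0,0],[20,80,-9,0,0],[20,120,-13,0,0],[20,160,-17,0,0],[20,200,-22,0,0]]}}

```text
time: 12.58
position: [0.5805, 0.2277, 0.1971]
tool_rot: [-2.502, -1.899, 0.001]
ft_force: [0.2, 0.1, 0.3]
grip_width: 0.352
grip_force: 24.6
```

Emit:
{"fn": "arm_command", "kwargs": {"motion": [[20,18,-2,5,-3],[20,18,-2,40,-6],[20,18,-2,80,-6],[20,18,-2,112,-6],[20,18,-2,112,-6]]}}

```text
time: 13.0
position: [0.5782, 0.2419, 0.0779]
tool_rot: [-2.397, -2.027, 0.022]
ft_force: [-1.2, -0.9, -1.2]
grip_width: 0.347
grip_force: 24.6
```

```bash
python3 - <<'E'
from h import *
go(*box(.045,.03),.085,-10)
E
```

```text
move [ 2.5  1.7 -7.2] spin 0.4 rows 0.2 | at [0.5782 0.2419 0.0779] yaw -9.6 q7 -0.41 t 13.0 g 30.2 24.6 F [-1.2 -0.9 -1.2]
```

Emit:
{"fn": "arm_command", "kwargs": {"motion": [[48,0,0,-5,0],[48,0,0,-5,0],[48,0,0,-5,0],[48,0,0,-5,0],[48,0,0,-5,0]]}}

```text
time: 13.42
position: [0.5849, 0.2444, 0.0929]
tool_rot: [2.399, 2.028, 0.005]
ft_force: [0.2, -0.3, -0.4]
grip_width: 0.54
grip_force: 0.0
```

Emit:
{"fn": "arm_command", "kwargs": {"motion": [[48,0,0,-25,0],[48,0,0,-65,0],[48,-10,0,-105,0],[48,-20,0,-120,0],[48,-20,0,-120,0]]}}

```text
time: 13.83
position: [0.5837, 0.2221, 0.2173]
tool_rot: [2.4, 2.022, 0.015]
ft_force: [0.9, -0.2, 0.6]
grip_width: 0.555
grip_force: 0.0
```

```bash
python3 - <<'E'
from h import *
go(.3935,-.2465,.15,20)
E
```

```text
move [-494.4 -108.4   63.6] spin -29.8 rows 12.2 | at [0.5837 0.2221 0.2173] yaw -9.8 q7 -0.44 t 13.8 g 48.3 0.0 F [ 0.9 -0.2  0.6]
```

Emit:
{"fn": "arm_command", "kwargs": {"motion": [[75,-35,-8,0,0],[75,-75,-16,0,0],[75,-115,-25,0,0],[75,-155,-34,0,0],[75,-190,-42,0,0]]}}

```text
time: 14.25
position: [0.5058, 0.0415, 0.21]
tool_rot: [-2.4, -2.026, 0.001]
ft_force: [1.0, -0.5, 0.8]
grip_width: 0.819
grip_force: 0.0
```

Emit:
{"fn": "arm_command", "kwargs": {"motion": [[75,-38,-8,0,0],[75,-76,-16,0,0],[75,-114,-25,0,0],[75,-152,-33,0,0],[75,-190,-42,0,0]]}}

```text
time: 14.67
position: [0.433, -0.1377, 0.2102]
tool_rot: [-2.398, -2.028, -0.001]
ft_force: [-0.2, -0.2, -0.3]
grip_width: 0.86
grip_force: 0.0
```

Emit:
{"fn": "arm_command", "kwargs": {"motion": [[75,-38,-8,10,-7],[75,-76,-16,20,-14],[75,-107,-24,40,-21],[75,-114,-24,60,-28],[75,-114,-24,60,-30]]}}

```text
time: 15.08
position: [0.3874, -0.2472, 0.1475]
tool_rot: [-1.791, -2.576, 0.002]
ft_force: [-0.4, 1.3, -0.1]
grip_width: 0.865
grip_force: 0.0
```

Emit:
{"fn": "arm_command", "kwargs": {"motion": [[75,0,0,0,0],[75,0,0,0,0]]}}

```text
time: 15.25
position: [0.3916, -0.2444, 0.1505]
tool_rot: [-1.795, -2.578, -0.001]
ft_force: [-0.7, 0.1, 0.0]
grip_width: 0.865
grip_force: 0.0
```

```bash
cat >> nuts.py <<'E'
def blobs(f):
    shot('wrist',f); z=load(f); g=z['im'].max(2); p=cloud(f)
    m=((g<70)&(np.abs(p[...,2]-.011)<.02)).astype(np.uint8)
    n,l,s,c=cv2.connectedComponentsWithStats(m)
    for k in range(1,n):
        if 60<s[k,4]<4000:
            q=ray(f,*c[k],.012)
            if np.hypot(q[0]-.43,q[1]+.35)<.17:
                vv,uu=np.nonzero(l==k); Q=np.array([ray(f,a,b,.012)[:2] for a,b in zip(uu,vv)]); w,V=np.linalg.eigh(np.cov(Q.T)); a=V[:,1]
                print('blob',s[k,4],q.round(4),'wing',round(np.degrees(np.arctan2(a[1],a[0]))%180,1),'ext',np.ptp(Q@V,axis=0).round(3))
E
python3 - <<'E'
from nuts import *
go(.3935,-.2465,.018,20)
blobs('w4')
E
```

```text
move [ -2.7   1.1 132.5] spin 0.3 rows 3.2 | at [ 0.3916 -0.2444  0.1505] yaw 20.3 q7 0.76 t 15.2 g 75.3 0.0 F [-0.7  0.1  0. ]
blob 1089 [ 0.3908 -0.2427  0.012 ] wing 109.3 ext [0.04  0.069]
blob 307 [ 0.3773 -0.3356  0.012 ] wing 8.6 ext [0.021 0.036]
blob 76 [ 0.4027 -0.376   0.012 ] wing 157.6 ext [0.013 0.021]
```

Emit:
{"fn": "arm_command", "kwargs": {"motion": [[75,0,0,35,0],[75,0,0,75,0],[75,0,0,115,0],[70,0,0,132,0],[70,0,0,132,0]]}}

```text
time: 15.72
position: [0.3906, -0.244, 0.0164]
tool_rot: [-1.79, -2.576, 0.005]
ft_force: [0.5, 0.6, 0.7]
grip_width: 0.82
grip_force: 0.0
```

Emit:
{"fn": "arm_command", "kwargs": {"motion": [[30,0,0,0,0],[30,0,0,0,0],[30,0,0,0,0],[30,0,0,0,0],[30,0,0,0,0]]}}

```text
time: 16.13
position: [0.3922, -0.2444, 0.0191]
tool_rot: [1.792, 2.58, 0.002]
ft_force: [-0.3, -0.4, -1.3]
grip_width: 0.509
grip_force: 0.1
```

Emit:
{"fn": "arm_command", "kwargs": {"motion": [[30,0,0,0,0],[30,0,0,0,0],[30,0,0,0,0],[30,0,0,0,0],[30,0,0,0,0]]}}

```text
time: 16.55
position: [0.3917, -0.2448, 0.0188]
tool_rot: [1.793, 2.58, 0.0]
ft_force: [-0.4, -0.3, 0.6]
grip_width: 0.456
grip_force: 23.3
```

Emit:
{"fn": "arm_command", "kwargs": {"motion": [[30,0,0,-30,0],[30,0,0,-70,0],[30,0,0,-110,0],[30,0,0,-150,0],[30,0,0,-180,0]]}}

```text
time: 16.97
position: [0.392, -0.2457, 0.2018]
tool_rot: [1.792, 2.576, 0.006]
ft_force: [1.8, 0.7, -1.1]
grip_width: 0.462
grip_force: 23.2
```

Emit:
{"fn": "arm_command", "kwargs": {"motion": [[30,0,0,0,7],[30,0,0,0,14],[30,0,0,0,21],[30,0,0,0,28],[30,0,0,0,30]]}}

```text
time: 17.38
position: [0.3914, -0.2449, 0.1986]
tool_rot: [-2.405, -2.021, -0.0]
ft_force: [0.2, 0.1, -0.8]
grip_width: 0.461
grip_force: 23.2
```

```bash
python3 - <<'E'
from nuts import *
go(*box(-.04,-.02),.2,-10)
E
```

```text
move [463.7  17.2  -1.2] spin 0.1 rows 11.1 | at [ 0.3914 -0.2449  0.1986] yaw -9.9 q7 0.2 t 17.4 g 40.1 23.2 F [ 0.2  0.1 -0.8]
```

Emit:
{"fn": "arm_command", "kwargs": {"motion": [[30,35,1,0,0],[30,75,3,0,0],[30,115,4,0,0],[30,153,6,0,0],[30,190,7,0,0]]}}

```text
time: 17.8
position: [0.4301, -0.0569, 0.1987]
tool_rot: [-2.4, -2.027, -0.001]
ft_force: [1.3, 0.3, -0.4]
grip_width: 0.462
grip_force: 23.2
```

Emit:
{"fn": "arm_command", "kwargs": {"motion": [[30,38,1,0,0],[30,76,3,0,0],[30,114,4,0,0],[30,152,6,0,0],[30,190,7,0,0]]}}

```text
time: 18.22
position: [0.4688, 0.1292, 0.1986]
tool_rot: [-2.4, -2.028, -0.0]
ft_force: [1.0, -0.2, 0.6]
grip_width: 0.46
grip_force: 23.2
```

Emit:
{"fn": "arm_command", "kwargs": {"motion": [[30,38,1,0,0],[30,76,3,5,0],[30,84,3,40,0],[30,84,3,80,0],[30,84,3,107,0]]}}

```text
time: 18.63
position: [0.4842, 0.2104, 0.0886]
tool_rot: [2.397, 2.031, -0.005]
ft_force: [-0.4, -0.4, -0.5]
grip_width: 0.464
grip_force: 23.2
```

Emit:
{"fn": "arm_command", "kwargs": {"motion": [[30,0,0,0,0],[58,0,0,0,0],[58,0,0,0,0],[58,0,0,0,0],[58,0,0,0,0]]}}

```text
time: 19.05
position: [0.4872, 0.2105, 0.0941]
tool_rot: [2.4, 2.027, 0.007]
ft_force: [-0.1, -0.7, 0.4]
grip_width: 0.644
grip_force: 0.0
```

Emit:
{"fn": "arm_command", "kwargs": {"motion": [[58,0,0,-20,0],[58,0,0,-60,0],[58,0,0,-100,0],[58,0,0,-120,0],[58,0,0,-120,0]]}}

```text
time: 19.47
position: [0.4892, 0.2112, 0.2191]
tool_rot: [2.399, 2.027, 0.02]
ft_force: [0.6, 0.9, 0.1]
grip_width: 0.66
grip_force: 0.0
```

```bash
python3 - <<'E'
from nuts import *
go(.3863,-.3545,.15,47)
E
```

```text
move [-575.6   -7.5   63.7] spin -56.6 rows 13.9 | at [0.4892 0.2112 0.2191] yaw -9.6 q7 -0.59 t 19.5 g 57.4 0.0 F [0.6 0.9 0.1]
```

Emit:
{"fn": "arm_command", "kwargs": {"motion": [[75,-35,0,0,0],[75,-75,-1,0,0],[75,-115,-1,0,0],[75,-155,-2,0,0],[75,-195,-2,0,0]]}}

```text
time: 19.88
position: [0.4505, 0.0162, 0.212]
tool_rot: [-2.399, -2.028, -0.002]
ft_force: [1.3, -1.0, 0.7]
grip_width: 0.85
grip_force: 0.0
```

Emit:
{"fn": "arm_command", "kwargs": {"motion": [[75,-40,0,0,0],[75,-80,-1,0,0],[75,-120,-1,0,0],[75,-160,-2,0,0],[75,-200,-2,0,0]]}}

```text
time: 20.3
position: [0.415, -0.1809, 0.212]
tool_rot: [-2.4, -2.028, -0.004]
ft_force: [1.2, -0.5, -1.0]
grip_width: 0.863
grip_force: 0.0
```

Emit:
{"fn": "arm_command", "kwargs": {"motion": [[75,-40,0,10,-7],[75,-80,-1,20,-14],[75,-120,-2,30,-21],[75,-160,-3,45,-28],[75,-181,-3,60,-35]]}}

```text
time: 20.72
position: [0.3915, -0.3139, 0.1715]
tool_rot: [-1.907, -2.494, -0.008]
ft_force: [0.6, -0.2, -0.0]
grip_width: 0.858
grip_force: 0.0
```

Emit:
{"fn": "arm_command", "kwargs": {"motion": [[75,0,0,0,-7],[75,0,0,0,-14],[75,0,0,0,-21],[75,0,0,0,-22],[75,0,0,0,-22]]}}

```text
time: 21.13
position: [0.3916, -0.3121, 0.171]
tool_rot: [-1.403, -2.807, -0.006]
ft_force: [0.3, -0.7, -0.6]
grip_width: 0.861
grip_force: 0.0
```

```bash
python3 - <<'E'
from nuts import *
go(.3863,-.3545,.018,47)
blobs('w5')
E
```

```text
move [-31.4 -30.  152.8] spin -10.1 rows 3.8 | at [ 0.3916 -0.3121  0.171 ] yaw 36.9 q7 1.34 t 21.1 g 74.9 0.0 F [ 0.3 -0.7 -0.6]
blob 984 [ 0.3845 -0.3522  0.012 ] wing 130.4 ext [0.041 0.069]
blob 826 [ 0.4677 -0.4496  0.012 ] wing 29.1 ext [0.042 0.073]
```

Emit:
{"fn": "arm_command", "kwargs": {"motion": [[75,-15,-15,10,-4],[75,-29,-30,30,-7],[75,-29,-30,70,-7],[75,-29,-30,110,-7],[75,-29,-30,110,-7]]}}

```text
time: 21.6
position: [0.3807, -0.3494, 0.0545]
tool_rot: [-1.224, -2.876, -0.006]
ft_force: [-1.5, 2.0, -0.9]
grip_width: 0.862
grip_force: 0.0
```

```bash
python3 - <<'E'
from nuts import *
go(.3855,-.3535,.018,44)
E
```

```text
move [-6.8  0.7 36.4] spin -0.1 rows 0.9 | at [ 0.3807 -0.3494  0.0545] yaw 43.9 q7 1.78 t 21.6 g 75.0 0.0 F [-1.5  2.  -0.9]
```

Emit:
{"fn": "arm_command", "kwargs": {"motion": [[75,0,0,0,0],[75,0,0,25,0],[75,0,0,42,0],[75,0,0,42,0],[65,0,0,42,0]]}}

```text
time: 22.02
position: [0.3861, -0.3532, 0.0209]
tool_rot: [-1.226, -2.891, -0.005]
ft_force: [0.3, -0.5, 0.2]
grip_width: 0.842
grip_force: 0.0
```

Emit:
{"fn": "arm_command", "kwargs": {"motion": [[30,0,0,0,0],[30,0,0,0,0],[30,0,0,0,0],[30,0,0,0,0],[30,0,0,0,0]]}}

```text
time: 22.43
position: [0.3852, -0.3528, 0.0193]
tool_rot: [-1.225, -2.89, -0.005]
ft_force: [-0.0, -0.2, -0.2]
grip_width: 0.494
grip_force: 0.1
```

Emit:
{"fn": "arm_command", "kwargs": {"motion": [[30,0,0,0,0],[30,0,0,0,0],[30,0,0,0,0],[30,0,0,0,0],[30,0,0,0,0]]}}

```text
time: 22.85
position: [0.385, -0.3527, 0.0188]
tool_rot: [-1.225, -2.889, -0.005]
ft_force: [1.0, 0.8, 1.4]
grip_width: 0.463
grip_force: 23.6
```

Emit:
{"fn": "arm_command", "kwargs": {"motion": [[30,0,0,-30,0],[30,0,0,-70,0],[30,0,0,-110,0],[30,0,0,-150,0],[30,0,0,-180,0]]}}

```text
time: 23.27
position: [0.385, -0.3544, 0.2013]
tool_rot: [-1.227, -2.889, -0.004]
ft_force: [0.6, -0.5, 0.2]
grip_width: 0.46
grip_force: 23.2
```

Emit:
{"fn": "arm_command", "kwargs": {"motion": [[30,0,0,0,7],[30,0,0,0,14],[30,0,0,0,21],[30,0,0,0,28],[30,0,0,0,35]]}}

```text
time: 23.68
position: [0.3849, -0.3532, 0.1984]
tool_rot: [-2.043, -2.379, -0.003]
ft_force: [-0.5, 0.8, -1.1]
grip_width: 0.457
grip_force: 23.2
```

Emit:
{"fn": "arm_command", "kwargs": {"motion": [[30,0,0,0,7],[30,0,0,0,14],[30,0,0,0,19],[30,0,0,0,19]]}}

```text
time: 24.02
position: [0.3849, -0.3533, 0.1984]
tool_rot: [-2.404, -2.014, -0.001]
ft_force: [0.3, -0.7, -0.8]
grip_width: 0.457
grip_force: 23.2
```

```bash
python3 - <<'E'
from nuts import *
go(*box(-.04,.03),.2,-10)
E
```

```text
move [621.6   2.8   1. ] spin -0.1 rows 14.9 | at [ 0.3849 -0.3533  0.1984] yaw -10.1 q7 0.65 t 24.0 g 39.7 23.2 F [ 0.3 -0.7 -0.8]
```

Emit:
{"fn": "arm_command", "kwargs": {"motion": [[30,35,0,0,0],[30,75,0,0,0],[30,115,1,0,0],[30,155,1,0,0],[30,195,1,0,0]]}}

```text
time: 24.43
position: [0.4198, -0.1596, 0.1998]
tool_rot: [-2.399, -2.021, -0.005]
ft_force: [1.4, 0.4, 0.7]
grip_width: 0.462
grip_force: 23.2
```

Emit:
{"fn": "arm_command", "kwargs": {"motion": [[30,40,0,0,0],[30,80,0,0,0],[30,120,1,0,0],[30,160,1,0,0],[30,200,1,0,0]]}}

```text
time: 24.85
position: [0.4553, 0.037, 0.2002]
tool_rot: [-2.399, -2.02, -0.002]
ft_force: [0.7, -0.7, 0.0]
grip_width: 0.458
grip_force: 23.2
```

Emit:
{"fn": "arm_command", "kwargs": {"motion": [[30,40,0,0,0],[30,80,0,0,0],[30,120,1,0,0],[30,160,1,0,0],[30,200,1,0,0]]}}

```text
time: 25.27
position: [0.491, 0.2338, 0.2007]
tool_rot: [-2.399, -2.021, -0.001]
ft_force: [1.2, -0.2, 0.3]
grip_width: 0.458
grip_force: 23.2
```

Emit:
{"fn": "arm_command", "kwargs": {"motion": [[30,26,0,10,0],[30,26,0,50,0],[30,26,0,90,0],[30,26,0,107,0],[30,26,0,107,0]]}}

```text
time: 25.68
position: [0.4917, 0.2561, 0.0889]
tool_rot: [-2.399, -2.02, 0.015]
ft_force: [0.7, -0.3, -0.2]
grip_width: 0.458
grip_force: 23.2
```

```bash
python3 - <<'E'
from nuts import *
go(*box(-.04,.03),.092,-10)
E
```

```text
move [ 2.8  4.4 -3.1] spin 0.2 rows 0.1 | at [0.4917 0.2561 0.0889] yaw -9.8 q7 -0.57 t 25.7 g 39.8 23.2 F [ 0.7 -0.3 -0.2]
```

Emit:
{"fn": "arm_command", "kwargs": {"motion": [[30,0,0,0,0],[58,0,0,0,0],[58,0,0,0,0],[58,0,0,0,0],[58,0,0,0,0]]}}

```text
time: 26.1
position: [0.4962, 0.2586, 0.0958]
tool_rot: [-2.402, -2.017, -0.006]
ft_force: [0.0, -1.5, 0.9]
grip_width: 0.64
grip_force: 0.0
```

Emit:
{"fn": "arm_command", "kwargs": {"motion": [[58,0,0,-20,0],[58,0,0,-60,0],[58,0,0,-100,0],[58,0,0,-130,0],[58,0,0,-130,0]]}}

```text
time: 26.52
position: [0.4993, 0.2592, 0.2323]
tool_rot: [-2.402, -2.017, -0.023]
ft_force: [2.3, 0.0, -0.3]
grip_width: 0.665
grip_force: 0.0
```

```bash
python3 - <<'E'
from nuts import *
go(.473,-.451,.2,-74)
E
```

```text
move [-704.5   96.8   23. ] spin 64.0 rows 17.1 | at [0.4993 0.2592 0.2323] yaw -10.0 q7 -0.63 t 26.5 g 57.9 0.0 F [ 2.3  0.  -0.3]
```

Emit:
{"fn": "arm_command", "kwargs": {"motion": [[80,-35,5,0,0],[80,-75,10,0,0],[80,-115,16,0,0],[80,-155,21,0,0],[80,-195,27,0,0]]}}

```text
time: 26.93
position: [0.4882, 0.0591, 0.2238]
tool_rot: [-2.401, -2.018, -0.004]
ft_force: [0.3, 0.1, 0.4]
grip_width: 0.894
grip_force: 0.0
```

Emit:
{"fn": "arm_command", "kwargs": {"motion": [[80,-40,5,0,0],[80,-80,11,0,0],[80,-120,16,0,0],[80,-160,22,0,0],[80,-200,27,0,0]]}}

```text
time: 27.35
position: [0.4803, -0.1428, 0.2231]
tool_rot: [-2.402, -2.018, -0.006]
ft_force: [1.2, 0.1, 0.4]
grip_width: 0.921
grip_force: 0.0
```

Emit:
{"fn": "arm_command", "kwargs": {"motion": [[80,-40,5,0,0],[80,-80,11,0,0],[80,-120,16,0,0],[80,-160,22,0,0],[80,-200,27,0,0]]}}

```text
time: 27.77
position: [0.4729, -0.344, 0.2221]
tool_rot: [-2.401, -2.02, -0.004]
ft_force: [0.9, -0.5, 1.3]
grip_width: 0.922
grip_force: 0.0
```

Emit:
{"fn": "arm_command", "kwargs": {"motion": [[80,-40,5,5,7],[80,-80,11,10,14],[80,-109,16,20,21],[80,-109,16,30,28],[80,-109,16,30,35]]}}

```text
time: 28.18
position: [0.4669, -0.4547, 0.1891]
tool_rot: [-2.902, -1.186, 0.005]
ft_force: [0.1, 0.4, 0.4]
grip_width: 0.92
grip_force: 0.0
```

Emit:
{"fn": "arm_command", "kwargs": {"motion": [[80,0,0,0,7],[80,0,0,0,14],[80,0,0,0,21],[80,0,0,0,28],[80,0,0,0,28]]}}

```text
time: 28.6
position: [0.4697, -0.4524, 0.1912]
tool_rot: [-3.103, -0.461, 0.002]
ft_force: [-0.3, 0.3, -0.3]
grip_width: 0.918
grip_force: 0.0
```

```bash
python3 - <<'E'
from nuts import *
go(.473,-.451,.018,-74)
blobs('w6')
E
```

```text
move [  3.7   0.4 173.2] spin 0.9 rows 4.2 | at [ 0.4697 -0.4524  0.1912] yaw -73.1 q7 -0.14 t 28.6 g 79.8 0.0 F [-0.3  0.3 -0.3]
blob 1087 [ 0.4776 -0.4561  0.012 ] wing 15.4 ext [0.047 0.076]
```

Emit:
{"fn": "arm_command", "kwargs": {"motion": [[80,3,2,35,1],[80,6,4,75,1],[80,6,4,115,1],[80,6,4,155,1],[80,6,4,173,1]]}}

```text
time: 29.07
position: [0.4746, -0.4509, 0.014]
tool_rot: [-3.099, -0.445, 0.008]
ft_force: [-25.9, 44.9, 138.5]
grip_width: 0.92
grip_force: 73.8
```

Emit:
{"fn": "arm_command", "kwargs": {"motion": [[80,0,0,0,0],[35,0,0,0,0],[35,0,0,0,0],[35,0,0,0,0],[35,0,0,0,0]]}}

```text
time: 29.48
position: [0.4762, -0.4537, 0.0183]
tool_rot: [-3.106, -0.44, 0.002]
ft_force: [0.5, -0.4, 0.3]
grip_width: 0.701
grip_force: 0.0
```

Emit:
{"fn": "arm_command", "kwargs": {"motion": [[35,0,0,0,0],[35,0,0,0,0],[35,0,0,0,0],[35,0,0,0,0],[35,0,0,0,0]]}}

```text
time: 29.9
position: [0.476, -0.4537, 0.0181]
tool_rot: [-3.106, -0.438, 0.002]
ft_force: [-0.5, 0.8, -0.0]
grip_width: 0.52
grip_force: 24.6
```

Emit:
{"fn": "arm_command", "kwargs": {"motion": [[35,0,0,-30,0],[35,0,0,-70,0],[35,0,0,-110,0],[35,0,0,-150,0],[35,0,0,-190,0]]}}

```text
time: 30.32
position: [0.4759, -0.4544, 0.2097]
tool_rot: [-3.106, -0.437, 0.004]
ft_force: [0.2, 0.8, -0.7]
grip_width: 0.524
grip_force: 24.5
```

Emit:
{"fn": "arm_command", "kwargs": {"motion": [[35,0,0,0,-7],[35,0,0,0,-14],[35,0,0,0,-21],[35,0,0,0,-28],[35,0,0,0,-35]]}}

```text
time: 30.73
position: [0.4762, -0.4545, 0.2081]
tool_rot: [-2.826, -1.36, 0.0]
ft_force: [0.6, 0.1, -0.3]
grip_width: 0.525
grip_force: 24.5
```

Emit:
{"fn": "arm_command", "kwargs": {"motion": [[35,0,0,0,-7],[35,0,0,0,-14],[35,0,0,0,-21],[35,0,0,0,-28],[35,0,0,0,-30]]}}

```text
time: 31.15
position: [0.476, -0.4546, 0.2081]
tool_rot: [-2.379, -2.044, -0.002]
ft_force: [0.5, -0.5, -0.4]
grip_width: 0.521
grip_force: 24.5
```

```bash
python3 - <<'E'
from nuts import *
go(*box(.0,.0),.2,-10)
E
```

```text
move [677.1 -47.4  11.2] spin 1.3 rows 16.3 | at [ 0.476  -0.4546  0.2081] yaw -8.7 q7 0.85 t 31.1 g 45.4 24.5 F [ 0.5 -0.5 -0.4]
```

That descent ran at full speed into the worktop and the force reading spiked to about 140 N. That is above the 120 N limit, so this run may already have failed. There is no reset, so I'll carry on and slow down before every contact height.

Emit:
{"fn": "arm_command", "kwargs": {"motion": [[35,35,-2,0,0],[35,75,-5,0,0],[35,115,-8,0,0],[35,155,-11,0,0],[35,195,-14,0,0]]}}

```text
time: 31.57
position: [0.4924, -0.2582, 0.2085]
tool_rot: [-2.385, -2.037, -0.002]
ft_force: [0.2, 0.4, 0.3]
grip_width: 0.522
grip_force: 24.5
```

Emit:
{"fn": "arm_command", "kwargs": {"motion": [[35,40,-3,0,0],[35,80,-6,0,0],[35,120,-8,0,0],[35,160,-11,0,0],[35,200,-14,0,0]]}}

```text
time: 31.98
position: [0.5098, -0.0582, 0.21]
tool_rot: [-2.384, -2.038, -0.004]
ft_force: [1.2, -0.0, -1.0]
grip_width: 0.523
grip_force: 24.5
```

Emit:
{"fn": "arm_command", "kwargs": {"motion": [[35,40,-3,0,0],[35,80,-6,0,0],[35,120,-8,0,0],[35,160,-11,0,0],[35,200,-14,0,0]]}}

```text
time: 32.4
position: [0.5272, 0.1414, 0.2107]
tool_rot: [-2.384, -2.037, -0.003]
ft_force: [1.2, 0.2, -0.2]
grip_width: 0.519
grip_force: 24.5
```

Emit:
{"fn": "arm_command", "kwargs": {"motion": [[35,40,-3,0,1],[35,72,-5,0,1],[35,82,-6,10,1],[35,82,-6,40,1],[35,82,-6,60,1]]}}

```text
time: 32.82
position: [0.5336, 0.2227, 0.1492]
tool_rot: [-2.4, -2.02, -0.0]
ft_force: [-1.1, -1.3, -1.1]
grip_width: 0.527
grip_force: 24.5
```

Emit:
{"fn": "arm_command", "kwargs": {"motion": [[35,0,0,25,0],[35,0,0,45,0],[35,0,0,55,0],[35,0,0,55,0]]}}

```text
time: 33.15
position: [0.5322, 0.2208, 0.0934]
tool_rot: [-2.402, -2.016, 0.006]
ft_force: [-0.3, -0.4, 0.1]
grip_width: 0.521
grip_force: 24.5
```

```bash
python3 - <<'E'
from nuts import *
go(*box(.0,.0),.09,-10)
E
```

```text
move [ 1.  -1.4  3.4] spin 0.0 rows 0.1 | at [0.5322 0.2208 0.0934] yaw -10.0 q7 -0.45 t 33.1 g 45.3 24.5 F [-0.3 -0.4  0.1]
```

Emit:
{"fn": "arm_command", "kwargs": {"motion": [[64,0,0,0,0],[64,0,0,0,0],[64,0,0,0,0],[64,0,0,0,0],[64,0,0,0,0]]}}

```text
time: 33.57
position: [0.5346, 0.2225, 0.097]
tool_rot: [-2.402, -2.017, -0.005]
ft_force: [-0.3, -0.4, 0.8]
grip_width: 0.725
grip_force: 0.0
```

Emit:
{"fn": "arm_command", "kwargs": {"motion": [[64,0,0,-20,0],[64,0,0,-60,0],[64,-10,0,-100,0],[64,-40,0,-130,0],[64,-70,0,-160,0]]}}

```text
time: 33.98
position: [0.5226, 0.1539, 0.257]
tool_rot: [-2.4, -2.021, -0.005]
ft_force: [0.7, -0.2, -0.4]
grip_width: 0.733
grip_force: 0.0
```

Emit:
{"fn": "arm_command", "kwargs": {"motion": [[64,-30,0,0,0],[64,-50,0,0,0],[64,-50,0,0,0]]}}

```text
time: 34.23
position: [0.5136, 0.0987, 0.255]
tool_rot: [-2.409, -2.009, -0.003]
ft_force: [-0.3, -1.3, 0.5]
grip_width: 0.738
grip_force: 0.0
```

```bash
python3 - <<'E'
from h import *
im,d=shot('wrist','w7'); cv2.imwrite('pics/w7b.png',cv2.resize(im[:,:,::-1],(800,600),interpolation=cv2.INTER_CUBIC))
go(.504,-.043,.2,-75.5)
E
```

```text
move [-144.5   16.6   53.5] spin 65.3 rows 9.1 | at [0.5134 0.1018 0.2543] yaw -10.2 q7 -0.39 t 34.3 g 64.0 0.0 F [ 0.2  1.4 -0.3]
```

View pics/w7b.png

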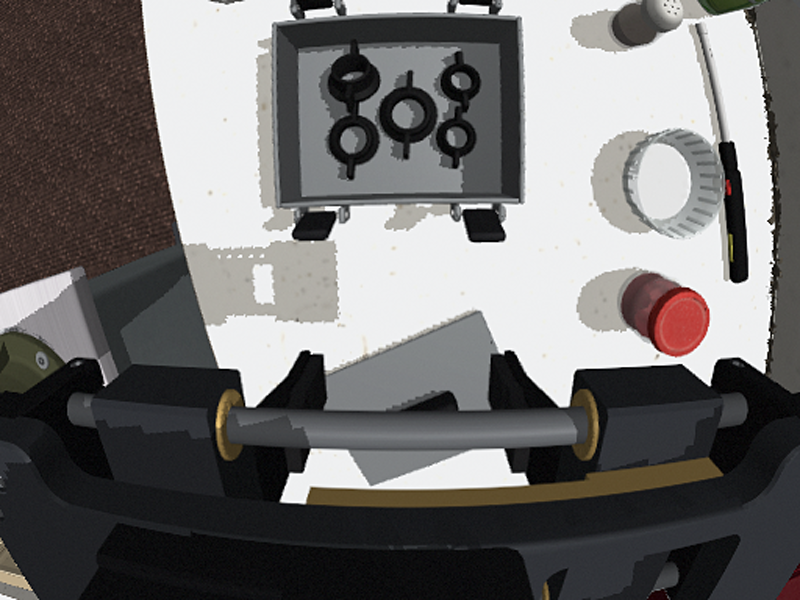

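All five nuts lie inside the box. The lid and its handle are at about (430,400), partly behind the gripper, and all four clips stand open. Next is the lid.

Emit:
{"fn": "arm_command", "kwargs": {"motion": [[60,-30,4,0,7],[60,-65,8,0,14],[60,-100,12,0,21],[60,-135,16,0,28],[60,-144,17,0,35]]}}

```text
time: 34.7
position: [0.5048, -0.0457, 0.253]
tool_rot: [-2.906, -1.185, 0.004]
ft_force: [-0.7, -0.9, -0.5]
grip_width: 0.69
grip_force: 0.0
```

Emit:
{"fn": "arm_command", "kwargs": {"motion": [[60,0,0,0,7],[60,0,0,0,14],[60,0,0,0,21],[60,0,0,0,28],[60,0,0,0,30]]}}

```text
time: 35.12
position: [0.5055, -0.0388, 0.2526]
tool_rot: [-3.111, -0.406, 0.006]
ft_force: [-0.1, 0.3, 0.0]
grip_width: 0.691
grip_force: 0.0
```

```bash
python3 - <<'E'
from h import *
im,d=shot('wrist','w8'); cv2.imwrite('pics/w8b.png',cv2.resize(im[:,:,::-1],(800,600),interpolation=cv2.INTER_CUBIC))
go(.504,-.043,.03,-75.5)
p=cloud('w8'); print(np.nanmin(p[...,2]))
m=(p[...,2]>.037)&(p[...,2]<.05)&(np.hypot(p[...,0]-.504,p[...,1]+.043)<.06)
r=cv2.minAreaRect(p[m][:,:2].astype(np.float32)); print(r,m.sum(),np.median(p[m][:,2]))
E
```

```text
move [ -1.9   4.8 222.6] spin 0.4 rows 5.3 | at [ 0.5055 -0.0388  0.2526] yaw -75.1 q7 -1.28 t 35.2 g 59.5 0.0 F [-0.7  0.3  0.3]
-0.9231749608175875
((0.5020619630813599, -0.044649992138147354), (0.06864875555038452, 0.017767300829291344), 14.717914581298828) 765 0.0431153922981643
```

View pics/w8b.png

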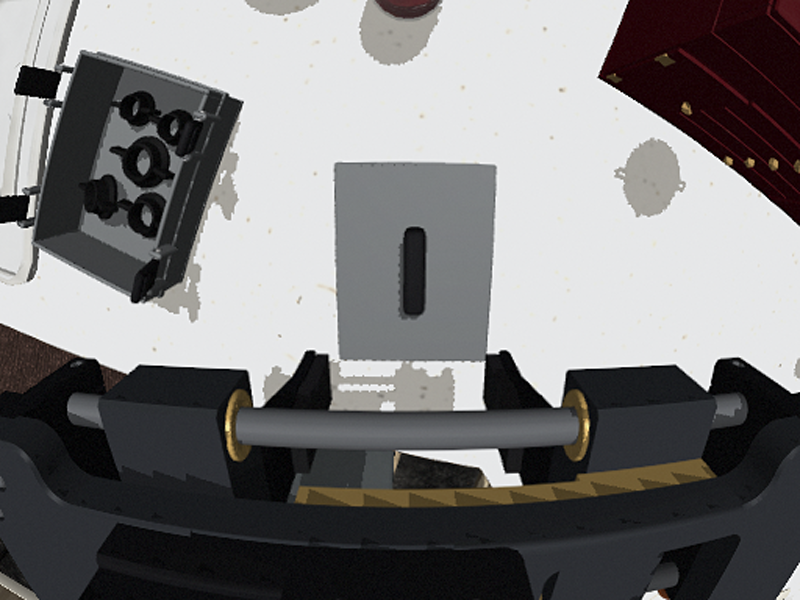

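Emit:
{"fn": "arm_command", "kwargs": {"motion": [[60,-2,2,35,0],[60,-4,5,75,0],[60,-4,5,115,0],[60,-4,5,150,0],[60,-4,5,175,0]], "newtons": 45}}

```text
time: 35.58
position: [0.5004, -0.0443, 0.0748]
tool_rot: [-3.109, -0.415, 0.01]
ft_force: [-1.0, 0.1, 0.1]
grip_width: 0.69
grip_force: 0.0
```

Emit:
{"fn": "arm_command", "kwargs": {"motion": [[60,0,0,0,0],[60,0,0,15,0],[60,0,0,30,0],[60,0,0,40,0],[60,0,0,46,0]]}}

```text
time: 36.0
position: [0.5027, -0.0446, 0.0324]
tool_rot: [-3.109, -0.413, 0.004]
ft_force: [0.4, 0.2, -0.9]
grip_width: 0.69
grip_force: 0.0
```

```bash
python3 - <<'E'
from h import *
go(.503,-.0442,.03,-75.3)
E
```

```text
move [ 0.4 -0.3  2.4] spin 0.4 rows 0.1 | at [ 0.5027 -0.0446  0.0324] yaw -74.9 q7 -1.04 t 36.0 g 60.0 0.0 F [ 0.4  0.2 -0.9]
```

Emit:
{"fn": "arm_command", "kwargs": {"motion": [[10,0,0,2,0],[10,0,0,2,0],[10,0,0,2,0],[10,0,0,2,0],[10,0,0,2,0]]}}

```text
time: 36.42
position: [0.5031, -0.0453, 0.0314]
tool_rot: [-3.11, -0.411, 0.001]
ft_force: [-1.5, 0.2, 1.0]
grip_width: 0.396
grip_force: 0.0
```

Emit:
{"fn": "arm_command", "kwargs": {"motion": [[10,0,0,0,0],[10,0,0,0,0],[10,0,0,0,0],[10,0,0,0,0],[10,0,0,0,0]]}}

```text
time: 36.83
position: [0.5027, -0.0452, 0.031]
tool_rot: [-3.11, -0.411, 0.002]
ft_force: [-1.4, 1.8, 3.6]
grip_width: 0.206
grip_force: 44.9
```

Emit:
{"fn": "arm_command", "kwargs": {"motion": [[10,0,0,-20,0],[10,0,0,-50,0],[10,0,0,-85,0],[10,0,0,-120,0],[10,0,0,-155,0]]}}

```text
time: 37.25
position: [0.5021, -0.0464, 0.1866]
tool_rot: [-3.11, -0.41, 0.005]
ft_force: [1.5, 0.7, -1.8]
grip_width: 0.202
grip_force: 44.9
```

Emit:
{"fn": "arm_command", "kwargs": {"motion": [[10,0,0,-25,6],[10,0,0,-25,12],[10,0,0,-25,18],[10,0,0,-25,24],[10,0,0,-25,24]]}}

```text
time: 37.67
position: [0.5026, -0.0462, 0.2103]
tool_rot: [-3.127, 0.249, 0.005]
ft_force: [-0.3, -0.6, -1.9]
grip_width: 0.205
grip_force: 44.9
```

```bash
python3 - <<'E'
from h import *
go(.531,.222,.2,-99.5)
E
```

```text
move [ -14.3 -269.3   11.5] spin 0.4 rows 6.5 | at [ 0.5026 -0.0462  0.2103] yaw -99.1 q7 -1.67 t 37.7 g 17.8 44.9 F [-0.3 -0.6 -1.9]
```

Emit:
{"fn": "arm_command", "kwargs": {"motion": [[10,-2,-30,0,0],[10,-4,-65,0,0],[10,-6,-100,0,0],[10,-8,-135,0,0],[10,-10,-170,0,0]]}}

```text
time: 38.08
position: [0.5192, 0.1248, 0.2109]
tool_rot: [-3.128, 0.24, 0.005]
ft_force: [0.4, 0.0, -1.2]
grip_width: 0.203
grip_force: 44.9
```

Emit:
{"fn": "arm_command", "kwargs": {"motion": [[10,-2,-35,0,0],[10,-3,-70,0,0],[10,-4,-92,0,0],[10,-4,-99,0,0],[10,-4,-99,0,0]]}}

```text
time: 38.5
position: [0.5305, 0.2237, 0.211]
tool_rot: [-3.13, 0.237, 0.006]
ft_force: [-0.7, 0.5, -2.4]
grip_width: 0.203
grip_force: 44.9
```

```bash
python3 - <<'E'
from h import *
go(.531,.222,.115,-99.5)
for f in ['w2','w7','w8']:
    p=cloud(f); a=np.radians(-9.5); q=p[...,:2]-np.array([.531,.222]); bx=q@[np.cos(a),np.sin(a)]; by=q@[-np.sin(a),np.cos(a)]
    m=(abs(p[...,2]-.075)<.006)&(abs(bx)<.096)&(abs(by)<.076)
    # rim edges: medians of strip points, top face only
    for n,s in [('x+',(bx>.08)&(abs(by)<.05)),('x-',(bx<-.08)&(abs(by)<.05)),('y+',(by>.062)&(abs(bx)<.035)),('y-',(by<-.062)&(abs(bx)<.035))]:
        t=m&s&(p[...,2]>.0725); c=bx if n[0]=='x' else by
        o=by if n[0]=='x' else bx
        print(f,n,t.sum(),np.percentile(c[t],[5,50,95]).round(4) if t.sum()>20 else '', np.degrees(np.polyfit(o[t],c[t],1)[0]).round(2) if t.sum()>20 else '','z',np.median(p[...,2][t]).round(4) if t.sum() else '')
E
```

```text
move [ 1.1  1.9 95.9] spin 0.8 rows 2.3 | at [0.5305 0.2237 0.211 ] yaw -98.7 q7 -2.06 t 38.5 g 17.7 44.9 F [-0.7  0.5 -2.4]
w2 x+ 312 [0.0844 0.0863 0.0882] 0.17 z 0.0752
w2 x- 290 [-0.0908 -0.0886 -0.0869] -0.05 z 0.0751
w2 y+ 199 [0.0658 0.0676 0.0692] 0.29 z 0.0754
w2 y- 232 [-0.0703 -0.068  -0.0665] 0.06 z 0.0752
w7 x+ 329 [0.0846 0.0861 0.0881] -0.03 z 0.0752
w7 x- 330 [-0.0907 -0.0886 -0.0871] -0.0 z 0.0752
w7 y+ 228 [0.0655 0.0674 0.0694] 0.18 z 0.0752
w7 y- 240 [-0.0702 -0.0681 -0.0665] -0.5 z 0.0754
w8 x+ 206 [0.0848 0.0866 0.0885] -0.13 z 0.0754
w8 x- 195 [-0.0909 -0.0883 -0.0867] -0.04 z 0.0752
w8 y+ 154 [0.0649 0.0667 0.0692] 0.13 z 0.075
w8 y- 200 [-0.0703 -0.069  -0.0664] 0.32 z 0.0752
```

Emit:
{"fn": "arm_command", "kwargs": {"motion": [[10,0,2,25,1],[10,0,2,55,1],[10,0,2,80,1],[10,0,2,94,1],[10,0,2,94,1]]}}

```text
time: 38.92
position: [0.5293, 0.2168, 0.1152]
tool_rot: [-3.129, 0.275, 0.009]
ft_force: [-0.2, -0.0, -1.0]
grip_width: 0.2
grip_force: 44.9
```

Emit:
{"fn": "arm_command", "kwargs": {"motion": [[10,0,0,0,0],[10,0,0,0,0]]}}

```text
time: 39.08
position: [0.5314, 0.2189, 0.1191]
tool_rot: [-3.125, 0.275, 0.002]
ft_force: [-0.3, -0.7, -1.7]
grip_width: 0.203
grip_force: 44.9
```

```bash
python3 - <<'E'
from h import *
go(.5301,.2218,.1,-99.5)
E
```

```text
move [-1.7 -2.5 19.1] spin -0.5 rows 0.5 | at [0.5314 0.2189 0.1191] yaw -100.0 q7 -2.02 t 39.1 g 17.7 44.9 F [-0.3 -0.7 -1.7]
```

Emit:
{"fn": "arm_command", "kwargs": {"motion": [[10,-2,-2,3,0],[10,-2,-2,3,0],[10,-2,-2,3,0]]}}

```text
time: 39.33
position: [0.5289, 0.2229, 0.1154]
tool_rot: [-3.125, 0.271, 0.004]
ft_force: [0.9, 0.6, -1.8]
grip_width: 0.2
grip_force: 44.9
```

```bash
python3 - <<'E'
from h import *
go(.5301,.2218,.1,-99.5)
E
```

```text
move [ 1.4  0.9 15.4] spin -0.4 rows 0.4 | at [0.5289 0.2229 0.1154] yaw -99.9 q7 -2.03 t 39.3 g 17.4 44.9 F [ 0.9  0.6 -1.8]
```

Emit:
{"fn": "arm_command", "kwargs": {"motion": [[10,1,1,3,0],[10,1,1,6,0],[10,1,1,8,0],[10,1,1,8,0]]}}

```text
time: 39.67
position: [0.5293, 0.2212, 0.1062]
tool_rot: [-3.126, 0.272, 0.006]
ft_force: [-0.1, 0.4, -2.3]
grip_width: 0.201
grip_force: 44.9
```

Emit:
{"fn": "arm_command", "kwargs": {"motion": [[10,0,0,2,0],[10,0,0,4,0],[10,0,0,6,0],[10,0,0,6,0],[10,0,0,6,0]]}}

```text
time: 40.08
position: [0.5296, 0.2214, 0.1007]
tool_rot: [-3.126, 0.272, 0.005]
ft_force: [0.5, -0.3, -2.3]
grip_width: 0.202
grip_force: 44.9
```

```bash
python3 - <<'E'
from h import *
go(.5301,.2218,.1,-99.5)
E
```

```text
move [ 0.4 -0.5  0.7] spin -0.5 rows 0.1 | at [0.5296 0.2214 0.1007] yaw -100.0 q7 -2.02 t 40.1 g 17.5 44.9 F [ 0.5 -0.3 -2.3]
```

Emit:
{"fn": "arm_command", "kwargs": {"motion": [[10,0,0,1,0],[10,0,0,1,0],[40,0,0,1,0],[40,0,0,1,0],[40,0,0,1,0]]}}

```text
time: 40.5
position: [0.53, 0.2215, 0.1002]
tool_rot: [-3.125, 0.272, 0.003]
ft_force: [0.2, -1.0, 0.7]
grip_width: 0.352
grip_force: 0.0
```

Emit:
{"fn": "arm_command", "kwargs": {"motion": [[40,0,0,0,0],[40,0,0,0,0],[40,0,0,-15,0],[40,0,0,-40,0],[40,0,0,-70,0]]}}

```text
time: 40.92
position: [0.5285, 0.2205, 0.169]
tool_rot: [-3.128, 0.273, 0.009]
ft_force: [-0.2, 1.0, -0.3]
grip_width: 0.46
grip_force: 0.0
```

Emit:
{"fn": "arm_command", "kwargs": {"motion": [[40,-35,0,-40,-7],[40,-70,0,-70,-14],[40,-105,0,-90,-21],[40,-120,0,-90,-28],[40,-120,0,-90,-35]]}}

```text
time: 41.33
position: [0.4084, 0.2443, 0.2632]
tool_rot: [-3.052, -0.697, -0.001]
ft_force: [1.1, 0.6, -0.9]
grip_width: 0.462
grip_force: 0.0
```

```bash
python3 - <<'E'
from h import *
im,d=shot('wrist','w9'); cv2.imwrite('pics/w9b.png',cv2.resize(im[:,:,::-1],(800,600),interpolation=cv2.INTER_CUBIC))
go(.5301,.2218,.3,-99.5)
E
```

```text
move [ 98.6  71.5 -38.2] spin 35.5 rows 5.0 | at [0.4101 0.2432 0.2621] yaw -64.0 q7 -1.74 t 41.4 g 40.3 0.0 F [1. 1. 0.]
```

View pics/w9b.png

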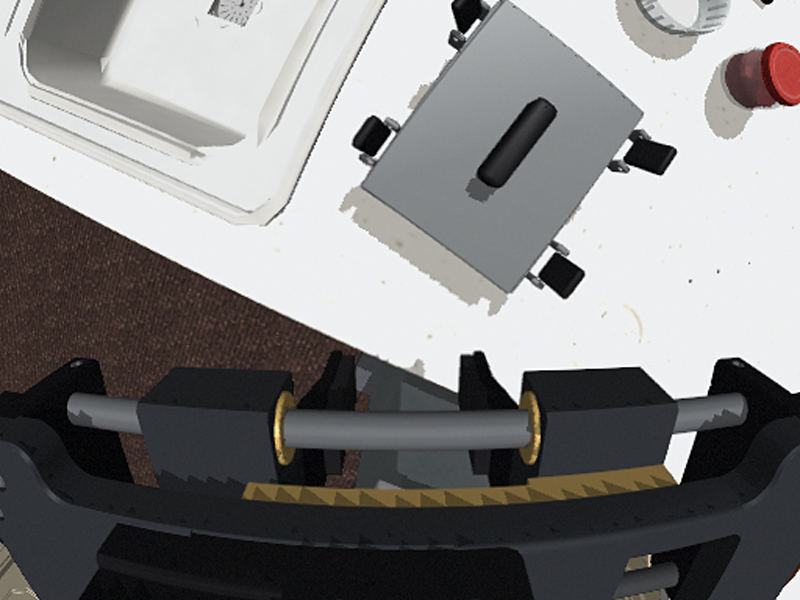

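The lid sits square on the box with its handle at (517,142). The clips at (372,134), (467,12), (650,155) and (562,274) all stand open. I'll check the seating and measure the clips.

```bash
cat >> h.py <<'E'
def bf(f):
    p=cloud(f); a=np.radians(-9.5); q=p[...,:2]-np.array([.5298,.2218])
    return np.dstack([q@[np.cos(a),np.sin(a)],q@[-np.sin(a),np.cos(a)],p[...,2]])
def box(bx,by):
    a=np.radians(-9.5); return .5298+bx*np.cos(a)-by*np.sin(a), .2218+bx*np.sin(a)+by*np.cos(a)
def clips(f):
    b=bf(f); x,y,z=b[...,0],b[...,1],b[...,2]
    for n,sx,sy in [('FL',1,1),('NR',-1,-1),('NL',-1,1),('FR',1,-1)]:
        m=(abs(x*sx-.055)<.02)&(y*sy>.02)&(y*sy<.13)&(z>.0835)&(z<.14)
        if m.sum()<10: print(n,m.sum()); continue
        q=np.c_[x[m],y[m]*sy,z[m]]; k=np.argsort(q[:,2])[-12:]
        print(n,m.sum(),'xr',np.percentile(q[:,0],[3,97]).round(3),'yr',np.percentile(q[:,1],[2,98]).round(3),'zmax',np.percentile(q[:,2],98).round(3),'tip',q[k].mean(0).round(3))
def lid(f):
    b=bf(f); x,y,z=b[...,0],b[...,1],b[...,2]
    m=(abs(x)<.07)&(abs(y)<.03)&(abs(z-.112)<.006); r=cv2.minAreaRect(b[m][:,:2].astype(np.float32)); print('handle',r,np.median(z[m]).round(4))
    m=(abs(x)<.08)&(abs(y)<.06)&(abs(z-.08)<.008); A=np.c_[x[m],y[m],np.ones(m.sum())]; print('plate z,tilt',np.linalg.lstsq(A,z[m],rcond=None)[0].round(4))
E
python3 - <<'E'
from h import *
lid('w9'); clips('w9'); clips('w7')
E
```

```text
handle ((-0.0013470910489559174, 0.0003521796315908432), (0.018787644803524017, 0.0695691704750061), 89.68998718261719) 0.112
plate z,tilt [-0.0001 -0.      0.0806]
FL 406 xr [0.037 0.07 ] yr [0.071 0.087] zmax 0.124 tip [0.047 0.084 0.124]
NR 632 xr [-0.071 -0.039] yr [0.071 0.086] zmax 0.124 tip [-0.055  0.083  0.125]
NL 521 xr [-0.072 -0.039] yr [0.072 0.088] zmax 0.125 tip [-0.054  0.083  0.125]
FR 642 xr [0.038 0.07 ] yr [0.071 0.089] zmax 0.123 tip [0.055 0.086 0.124]
FL 136 xr [0.037 0.072] yr [0.07  0.076] zmax 0.092 tip [0.054 0.074 0.092]
NR 537 xr [-0.071 -0.038] yr [0.071 0.088] zmax 0.124 tip [-0.055  0.083  0.125]
NL 226 xr [-0.072 -0.038] yr [0.07  0.079] zmax 0.098 tip [-0.061  0.075  0.098]
FR 602 xr [0.038 0.071] yr [0.071 0.09 ] zmax 0.124 tip [0.053 0.086 0.124]
```

```bash
python3 - <<'E'
from h import *
p=cloud('top0')
m=(p[...,2]>.13)&(p[...,0]>.45)&(p[...,0]<.95)&(p[...,1]>0.0)&(p[...,1]<.7)
q=p[m]; 
import collections
c=collections.Counter(map(tuple,(q//.05*5).astype(int)[:,:2].tolist())); print({k:(v,round(q[((q//.05*5).astype(int)[:,:2]==k).all(1)][:,2].max(),2)) for k,v in c.items()})
go(*box(.055,.114),.2,-9.5)
E
```

```text
{(85, 50): (1029, np.float64(0.73)), (85, 45): (1668, np.float64(0.73)), (85, 40): (2081, np.float64(0.73)), (85, 35): (1577, np.float64(0.72)), (85, 30): (1735, np.float64(0.72)), (85, 25): (952, np.float64(0.71)), (85, 20): (105, np.float64(0.7)), (90, 20): (1745, np.float64(0.69)), (85, 15): (488, np.float64(0.71)), (85, 10): (1240, np.float64(0.71)), (85, 5): (1755, np.float64(0.71)), (85, 0): (1517, np.float64(0.71)), (90, 15): (1024, np.float64(0.65)), (85, 55): (955, np.float64(0.67)), (90, 25): (997, np.float64(0.61)), (85, 60): (901, np.float64(0.59)), (90, 55): (588, np.float64(0.56)), (90, 50): (549, np.float64(0.56)), (90, 35): (524, np.float64(0.52)), (90, 30): (101, np.float64(0.52)), (90, 10): (447, np.float64(0.51)), (90, 5): (30, np.float64(0.49)), (85, 65): (931, np.float64(0.52)), (90, 0): (143, np.float64(0.47)), (90, 65): (89, np.float64(0.48)), (90, 60): (104, np.float64(0.48)), (80, 30): (99, np.float64(0.22)), (80, 35): (7, np.float64(0.16)), (80, 65): (16, np.float64(0.17)), (80, 60): (10, np.float64(0.16))}
move [209.   11.3  62.6] spin -54.5 rows 7.6 | at [0.4101 0.2432 0.2621] yaw -64.0 q7 -1.74 t 41.4 g 40.3 0.0 F [1. 1. 0.]
```

Emit:
{"fn": "arm_command", "kwargs": {"motion": [[0,35,2,0,-7],[0,75,4,0,-14],[0,115,6,0,-21],[0,155,8,10,-28],[0,190,10,20,-35]]}}

```text
time: 41.8
position: [0.591, 0.3139, 0.2394]
tool_rot: [-2.714, -1.575, -0.002]
ft_force: [-0.1, 1.1, -0.3]
grip_width: 0.17
grip_force: 0.0
```

Emit:
{"fn": "arm_command", "kwargs": {"motion": [[0,0,0,20,-7],[0,0,0,40,-14],[0,0,0,40,-20],[0,0,0,40,-20],[0,0,0,40,-20]]}}

```text
time: 42.22
position: [0.5887, 0.3125, 0.1997]
tool_rot: [-2.408, -2.011, -0.001]
ft_force: [0.3, 0.4, 0.7]
grip_width: 0.004
grip_force: 0.0
```

```bash
python3 - <<'E'
from h import *
go(*box(.055,.114),.122,-9.5)
E
```

```text
move [14.8 11.9 77.7] spin -0.8 rows 1.9 | at [0.5887 0.3125 0.1997] yaw -10.3 q7 -0.56 t 42.2 g 0.4 0.0 F [0.3 0.4 0.7]
```

Emit:
{"fn": "arm_command", "kwargs": {"motion": [[0,15,12,0,-1],[0,15,12,25,-1],[0,15,12,55,-1],[0,15,12,77,-1],[0,15,12,77,-1]]}}

```text
time: 42.63
position: [0.5998, 0.325, 0.1187]
tool_rot: [-2.387, -2.033, 0.01]
ft_force: [-1.2, -0.6, -0.3]
grip_width: 0.004
grip_force: 0.0
```

Emit:
{"fn": "arm_command", "kwargs": {"motion": [[0,-12,0,0,0],[0,-22,0,0,0],[0,-32,0,0,0],[0,-40,0,0,0],[0,-48,0,0,0]]}}

```text
time: 43.05
position: [0.5957, 0.2777, 0.1249]
tool_rot: [-2.386, -2.037, -0.007]
ft_force: [0.6, 0.8, 0.3]
grip_width: 0.002
grip_force: 0.5
```

Emit:
{"fn": "arm_command", "kwargs": {"motion": [[0,-6,0,0,0],[0,-12,0,0,0],[0,-14,0,5,0],[0,-14,0,9,0],[0,-14,0,9,0]]}}

```text
time: 43.47
position: [0.5921, 0.2646, 0.1127]
tool_rot: [-2.384, -2.038, 0.001]
ft_force: [1.0, 0.1, 0.1]
grip_width: 0.008
grip_force: 0.1
```

```bash
python3 - <<'E'
from h import *
go(*box(.055,.05),.102,-9.5)
E
```

```text
move [-2.5  0.7 10.7] spin 0.5 rows 0.3 | at [0.5921 0.2646 0.1127] yaw -9.0 q7 -0.44 t 43.5 g 0.7 0.1 F [1.  0.1 0.1]
```

Emit:
{"fn": "arm_command", "kwargs": {"motion": [[0,-2,0,3,0],[0,-2,0,6,0],[0,-2,0,8,0],[0,-2,0,10,0],[0,-2,0,10,0]]}}

```text
time: 43.88
position: [0.5921, 0.263, 0.1033]
tool_rot: [-2.384, -2.038, -0.0]
ft_force: [0.4, -0.1, 0.5]
grip_width: 0.003
grip_force: 0.0
```

Emit:
{"fn": "arm_command", "kwargs": {"motion": [[0,0,0,1,0],[0,0,0,1,0],[0,0,0,1,0]]}}

```text
time: 44.13
position: [0.5923, 0.2632, 0.1029]
tool_rot: [-2.384, -2.038, -0.002]
ft_force: [0.3, -0.8, -0.2]
grip_width: 0.004
grip_force: 0.0
```

```bash
python3 - <<'E'
from h import *
go(*box(.055,.05),.102,-9.5)
E
```

```text
move [-1.1  0.2  0.9] spin 0.6 rows 0.1 | at [0.5923 0.2632 0.1029] yaw -8.9 q7 -0.43 t 44.1 g 0.4 0.0 F [ 0.3 -0.8 -0.2]
```

Emit:
{"fn": "arm_command", "kwargs": {"motion": [[0,0,0,1,0],[0,0,0,1,0],[0,0,0,1,0]]}}

```text
time: 44.38
position: [0.5924, 0.2631, 0.1021]
tool_rot: [-2.384, -2.038, -0.002]
ft_force: [-0.1, -0.0, 0.3]
grip_width: 0.0
grip_force: 0.3
```

Emit:
{"fn": "arm_command", "kwargs": {"motion": [[0,0,0,-20,0],[0,0,0,-50,0],[0,0,0,-80,0],[0,-20,0,-105,0],[0,-60,0,-105,0]]}}

```text
time: 44.8
position: [0.5856, 0.21, 0.2122]
tool_rot: [-2.376, -2.049, -0.019]
ft_force: [1.6, -0.2, 0.4]
grip_width: 0.003
grip_force: 0.0
```

Emit:
{"fn": "arm_command", "kwargs": {"motion": [[0,-40,-20,0,0],[0,-80,-50,0,0],[0,-100,-70,0,0],[0,-100,-75,0,0],[0,-100,-75,0,0]]}}

```text
time: 45.22
position: [0.492, 0.1152, 0.2068]
tool_rot: [-2.384, -2.034, -0.004]
ft_force: [0.5, 0.2, 0.4]
grip_width: 0.007
grip_force: 0.0
```

```bash
python3 - <<'E'
from h import *
shot('wrist','w10'); lid('w10'); clips('w10')
go(*box(-.055,-.114),.122,-9.5)
E
```

```text
handle ((-0.0012173354625701904, 0.00013860315084457397), (0.01820795238018036, 0.06952104717493057), 89.40911865234375) 0.112
plate z,tilt [0.0024 0.0039 0.0807]
FL 1052 xr [0.042 0.069] yr [0.037 0.075] zmax 0.091 tip [0.054 0.051 0.091]
NR 841 xr [-0.071 -0.038] yr [0.071 0.087] zmax 0.124 tip [-0.055  0.083  0.125]
NL 24 xr [-0.072 -0.038] yr [0.069 0.072] zmax 0.091 tip [-0.063  0.07   0.089]
FR 854 xr [0.038 0.07 ] yr [0.071 0.089] zmax 0.123 tip [0.055 0.086 0.124]
move [ -4.5 -36.3  85.1] spin 0.6 rows 2.2 | at [0.4934 0.1166 0.2071] yaw -8.9 q7 -0.42 t 45.3 g 0.8 0.0 F [ 0.6  0.8 -0.5]
```

```bash
cat >> h.py <<'E'
def shut(f):
    b=bf(f); x,y,z=b[...,0],b[...,1],b[...,2]
    for n,sx,sy in [('FL',1,1),('NR',-1,-1),('NL',-1,1),('FR',1,-1)]:
        m=(abs(x*sx-.055)<.009)&(y*sy>.039)&(y*sy<.070)&(z>.083)&(z<.1)
        if m.sum()<30: print(n,'-',m.sum()); continue
        k=np.polyfit(y[m]*sy,z[m],1); print(n,m.sum(),'angle',-k[0].round(3),'z at tip',np.polyval(k,.038).round(4),'z at .065',np.polyval(k,.065).round(4))
E
python3 -c "
from h import *
shut('w10')"
```

```text
FL 569 angle 0.036 z at tip 0.089 z at .065 0.088
NR - 0
NL - 1
FR - 0
```

Emit:
{"fn": "arm_command", "kwargs": {"motion": [[0,-2,-15,0,0],[0,-4,-36,10,0],[0,-4,-36,45,0],[0,-4,-36,75,0],[0,-4,-36,85,0]]}}

```text
time: 45.68
position: [0.4556, 0.1187, 0.1182]
tool_rot: [-2.382, -2.04, 0.006]
ft_force: [-0.7, -1.4, -0.3]
grip_width: 0.003
grip_force: 0.0
```

Emit:
{"fn": "arm_command", "kwargs": {"motion": [[0,0,0,0,0],[0,0,0,0,0]]}}

```text
time: 45.85
position: [0.4582, 0.1187, 0.122]
tool_rot: [-2.385, -2.039, -0.001]
ft_force: [0.5, -0.2, -0.6]
grip_width: 0.008
grip_force: 0.0
```

```bash
python3 - <<'E'
from h import *
go(*box(-.055,-.05),.102,-9.5)
E
```

```text
move [63.5 -0.7 20.2] spin 0.6 rows 1.6 | at [0.4582 0.1187 0.122 ] yaw -8.9 q7 -0.44 t 45.9 g 0.7 0.0 F [ 0.5 -0.2 -0.6]
```

Emit:
{"fn": "arm_command", "kwargs": {"motion": [[0,12,0,0,0],[0,22,0,0,0],[0,32,0,0,0],[0,40,0,0,0],[0,48,0,0,0]]}}

```text
time: 46.27
position: [0.4649, 0.167, 0.1222]
tool_rot: [-2.383, -2.039, -0.003]
ft_force: [-0.4, -0.7, 1.2]
grip_width: 0.005
grip_force: 0.5
```

Emit:
{"fn": "arm_command", "kwargs": {"motion": [[0,6,0,0,0],[0,12,0,0,0],[0,15,0,5,0],[0,15,0,9,0],[0,15,0,11,0]]}}

```text
time: 46.68
position: [0.4667, 0.1807, 0.1102]
tool_rot: [-2.384, -2.038, -0.001]
ft_force: [0.1, 1.1, 1.5]
grip_width: 0.007
grip_force: 0.4
```

Emit:
{"fn": "arm_command", "kwargs": {"motion": [[0,0,0,3,0],[0,0,0,6,0],[0,0,0,8,0],[0,0,0,9,0],[0,0,0,9,0]]}}

```text
time: 47.1
position: [0.4668, 0.1802, 0.1019]
tool_rot: [-2.385, -2.037, -0.001]
ft_force: [-1.6, -0.3, 2.1]
grip_width: 0.01
grip_force: 1.1
```

```bash
python3 - <<'E'
from h import *
go(*box(-.055,-.05),.1015,-9.5)
E
```

```text
move [1.4 0.3 0.4] spin 0.5 rows 0.1 | at [0.4668 0.1802 0.1019] yaw -9.0 q7 -0.5 t 47.1 g 0.9 1.1 F [-1.6 -0.3  2.1]
```

Both of the first pair are down. I'll lift, check, then move to the near-left clip.

Emit:
{"fn": "arm_command", "kwargs": {"motion": [[0,0,0,0,0],[0,0,0,-25,0],[0,0,0,-60,0],[0,0,0,-95,0],[0,-30,10,-115,0]]}}

```text
time: 47.52
position: [0.4724, 0.155, 0.2198]
tool_rot: [-2.374, -2.048, -0.01]
ft_force: [1.1, 1.0, 0.3]
grip_width: 0.007
grip_force: 0.0
```

Emit:
{"fn": "arm_command", "kwargs": {"motion": [[0,-30,15,0,0],[0,-40,20,0,0],[0,-40,20,0,0],[0,-40,20,0,0]]}}

```text
time: 47.85
position: [0.4856, 0.1059, 0.216]
tool_rot: [-2.386, -2.035, -0.001]
ft_force: [0.1, 0.1, 0.2]
grip_width: 0.005
grip_force: 0.0
```

```bash
python3 - <<'E'
from h import *
shot('wrist','w11'); lid('w11'); clips('w11'); shut('w11')
go(*box(-.055,.114),.22,-9.5)
E
```

```text
handle ((-0.0009881965816020966, 0.00016492418944835663), (0.01890716515481472, 0.06888379901647568), 88.86231994628906) 0.112
plate z,tilt [-0.0002  0.0002  0.0808]
FL 772 xr [0.043 0.066] yr [0.037 0.069] zmax 0.091 tip [0.052 0.046 0.091]
NR 1255 xr [-0.07  -0.039] yr [0.037 0.079] zmax 0.091 tip [-0.055  0.046  0.091]
NL 0
FR 814 xr [0.038 0.071] yr [0.071 0.09 ] zmax 0.124 tip [0.055 0.086 0.124]
FL 499 angle 0.039 z at tip 0.0891 z at .065 0.088
NR 645 angle 0.039 z at tip 0.0891 z at .065 0.088
NL - 0
FR - 0
move [234.9 -27.8  -3.1] spin 0.6 rows 5.7 | at [0.4853 0.107  0.2158] yaw -8.9 q7 -0.42 t 47.9 g 0.3 0.0 F [0.1 1.  0.1]
```

Emit:
{"fn": "arm_command", "kwargs": {"motion": [[0,35,-5,0,0],[0,75,-10,0,0],[0,115,-15,0,0],[0,155,-20,0,0],[0,190,-24,0,0]]}}

```text
time: 48.32
position: [0.4896, 0.3025, 0.2162]
tool_rot: [-2.378, -2.042, 0.0]
ft_force: [0.4, -0.4, -0.1]
grip_width: 0.007
grip_force: 0.0
```

Emit:
{"fn": "arm_command", "kwargs": {"motion": [[0,30,-3,0,0],[0,46,-3,0,0],[0,46,-3,30,0],[0,46,-3,65,0],[0,46,-3,85,0]]}}

```text
time: 48.73
position: [0.4925, 0.3453, 0.128]
tool_rot: [-2.38, -2.042, 0.007]
ft_force: [-1.0, -0.6, -1.5]
grip_width: 0.005
grip_force: 0.0
```

Emit:
{"fn": "arm_command", "kwargs": {"motion": [[0,0,0,8,0],[0,0,0,8,0],[0,0,0,8,0]]}}

```text
time: 48.98
position: [0.4954, 0.3449, 0.1247]
tool_rot: [-2.383, -2.039, -0.002]
ft_force: [-0.0, 0.9, -0.3]
grip_width: 0.003
grip_force: 0.0
```

```bash
python3 - <<'E'
from h import *
go(*box(-.055,.051),.1015,-9.5)
E
```

```text
move [-64.8  -1.4  22.9] spin 0.6 rows 1.6 | at [0.4954 0.3449 0.1247] yaw -8.9 q7 -0.68 t 49.0 g 0.2 0.0 F [-0.   0.9 -0.3]
```

Emit:
{"fn": "arm_command", "kwargs": {"motion": [[0,-12,0,2,0],[0,-22,-1,2,0],[0,-32,-1,2,0],[0,-40,-1,2,0],[0,-48,-1,2,0]]}}

```text
time: 49.4
position: [0.4875, 0.2958, 0.1232]
tool_rot: [-2.385, -2.037, -0.005]
ft_force: [-0.1, 1.2, -0.3]
grip_width: 0.003
grip_force: 0.5
```

Emit:
{"fn": "arm_command", "kwargs": {"motion": [[0,-6,0,0,0],[0,-12,0,0,0],[0,-16,0,5,0],[0,-16,0,9,0],[0,-16,0,11,0]]}}

```text
time: 49.82
position: [0.4845, 0.2803, 0.1104]
tool_rot: [-2.385, -2.038, 0.0]
ft_force: [0.4, 0.9, 1.1]
grip_width: 0.004
grip_force: 0.4
```

Emit:
{"fn": "arm_command", "kwargs": {"motion": [[0,0,0,3,0],[0,0,0,6,0],[0,0,0,8,0],[0,0,0,9,0],[0,0,0,9,0]]}}

```text
time: 50.23
position: [0.4847, 0.2811, 0.1021]
tool_rot: [-2.384, -2.038, -0.001]
ft_force: [-1.2, 0.6, -0.7]
grip_width: 0.005
grip_force: 0.0
```

```bash
python3 - <<'E'
from h import *
go(*box(-.055,.05),.1015,-9.5)
E
```

```text
move [-1.1 -0.7  0.6] spin 0.6 rows 0.1 | at [0.4847 0.2811 0.1021] yaw -8.9 q7 -0.61 t 50.2 g 0.4 0.0 F [-1.2  0.6 -0.7]
```

Emit:
{"fn": "arm_command", "kwargs": {"motion": [[0,0,0,0,0],[0,0,0,-25,0],[0,0,0,-60,0],[0,0,0,-95,0],[0,0,0,-115,0]]}}

```text
time: 50.65
position: [0.4863, 0.2812, 0.2211]
tool_rot: [-2.384, -2.038, -0.009]
ft_force: [0.3, 0.7, -1.0]
grip_width: 0.006
grip_force: 0.0
```

Emit:
{"fn": "arm_command", "kwargs": {"motion": [[0,-30,20,0,0],[0,-62,42,0,0],[0,-95,64,0,0],[0,-128,86,0,0],[0,-155,105,0,0]]}}

```text
time: 51.07
position: [0.5654, 0.1081, 0.2166]
tool_rot: [-2.386, -2.037, -0.003]
ft_force: [0.5, 0.4, 0.4]
grip_width: 0.007
grip_force: 0.0
```

Emit:
{"fn": "arm_command", "kwargs": {"motion": [[0,-9,5,0,0],[0,-9,5,0,0],[0,-9,5,0,0]]}}

```text
time: 51.32
position: [0.5679, 0.102, 0.216]
tool_rot: [-2.384, -2.037, -0.002]
ft_force: [-0.2, 1.4, -0.5]
grip_width: 0.005
grip_force: 0.0
```

```bash
python3 - <<'E'
from h import *
go(*box(.055,-.114),.122,-9.5)
shot('wrist','w12'); clips('w12'); shut('w12')
E
```

```text
move [-2.6 -2.  94. ] spin 0.5 rows 2.3 | at [0.5679 0.102  0.216 ] yaw -9.0 q7 -0.27 t 51.3 g 0.4 0.0 F [-0.2  1.4 -0.5]
FL 983 xr [0.043 0.066] yr [0.037 0.072] zmax 0.09 tip [0.055 0.043 0.091]
NR 1093 xr [-0.069 -0.038] yr [0.037 0.079] zmax 0.091 tip [-0.055  0.046  0.091]
NL 1006 xr [-0.07  -0.039] yr [0.036 0.078] zmax 0.091 tip [-0.056  0.049  0.091]
FR 882 xr [0.039 0.072] yr [0.071 0.09 ] zmax 0.124 tip [0.053 0.086 0.124]
FL 584 angle 0.036 z at tip 0.089 z at .065 0.0881
NR 517 angle 0.035 z at tip 0.089 z at .065 0.088
NL 487 angle 0.036 z at tip 0.089 z at .065 0.088
FR - 0
```

Emit:
{"fn": "arm_command", "kwargs": {"motion": [[0,-2,-2,20,0],[0,-2,-2,50,0],[0,-2,-2,80,0],[0,-2,-2,94,0],[0,-2,-2,94,0]]}}

```text
time: 51.78
position: [0.562, 0.1029, 0.1183]
tool_rot: [-2.377, -2.041, 0.008]
ft_force: [-0.1, 0.3, -0.6]
grip_width: 0.006
grip_force: 0.0
```

Emit:
{"fn": "arm_command", "kwargs": {"motion": [[0,6,0,0,0],[0,16,0,0,0],[0,28,0,0,0],[0,38,0,0,0],[0,48,0,0,0]]}}

```text
time: 52.2
position: [0.5739, 0.1496, 0.1235]
tool_rot: [-2.383, -2.04, -0.005]
ft_force: [0.5, -0.9, 0.1]
grip_width: 0.007
grip_force: 0.5
```

Emit:
{"fn": "arm_command", "kwargs": {"motion": [[0,6,0,0,0],[0,12,0,0,0],[0,15,0,5,0],[0,15,0,9,0],[0,15,0,10,0]]}}

```text
time: 52.62
position: [0.5751, 0.1625, 0.1116]
tool_rot: [-2.384, -2.038, -0.0]
ft_force: [0.4, -0.7, 0.5]
grip_width: 0.005
grip_force: 0.4
```

Emit:
{"fn": "arm_command", "kwargs": {"motion": [[0,0,0,3,0],[0,0,0,6,0],[0,0,0,8,0],[0,0,0,9,0],[0,0,0,9,0]]}}

```text
time: 53.03
position: [0.5753, 0.162, 0.1032]
tool_rot: [-2.385, -2.038, -0.001]
ft_force: [-0.2, 1.3, -0.1]
grip_width: 0.002
grip_force: 0.0
```

```bash
python3 - <<'E'
from h import *
go(*box(.055,-.05),.1015,-9.5)
E
```

```text
move [1.4 0.3 1.7] spin 0.5 rows 0.1 | at [0.5753 0.162  0.1032] yaw -9.0 q7 -0.3 t 53.0 g 0.2 0.0 F [-0.2  1.3 -0.1]
```

Emit:
{"fn": "arm_command", "kwargs": {"motion": [[0,0,0,1,0],[0,0,0,1,0],[0,0,0,1,0]]}}

```text
time: 53.28
position: [0.5754, 0.1623, 0.1024]
tool_rot: [-2.384, -2.038, -0.001]
ft_force: [-0.3, 0.4, 0.5]
grip_width: -0.001
grip_force: 0.0
```

Emit:
{"fn": "arm_command", "kwargs": {"motion": [[0,0,0,0,0],[0,0,0,-25,0],[0,0,0,-60,0],[0,0,0,-95,0],[0,-30,0,-115,0]]}}

```text
time: 53.7
position: [0.5723, 0.1395, 0.2209]
tool_rot: [-2.374, -2.049, -0.012]
ft_force: [-0.2, 0.5, 0.8]
grip_width: 0.009
grip_force: 0.0
```

Emit:
{"fn": "arm_command", "kwargs": {"motion": [[0,-30,-20,-10,0],[0,-50,-40,-20,0],[0,-50,-40,-20,0],[0,-50,-40,-20,0],[0,-50,-40,-20,0]]}}

```text
time: 54.12
position: [0.5239, 0.0899, 0.2374]
tool_rot: [-2.383, -2.039, -0.004]
ft_force: [0.4, -0.8, -0.3]
grip_width: 0.003
grip_force: 0.0
```

```bash
python3 - <<'E'
from h import *
im,d=shot('wrist','w13'); lid('w13'); shut('w13'); cv2.imwrite('pics/w13b.png',cv2.resize(im[:,:,::-1],(800,600),interpolation=cv2.INTER_CUBIC)); st()
E
```

```text
handle ((-0.0015322193503379822, -7.095001637935638e-05), (0.018073951825499535, 0.06986485421657562), 89.11308288574219) 0.112
plate z,tilt [-0.0009  0.0015  0.081 ]
FL 387 angle 0.049 z at tip 0.0892 z at .065 0.0879
NR 523 angle 0.04 z at tip 0.0891 z at .065 0.088
NL 388 angle 0.052 z at tip 0.0892 z at .065 0.0878
FR 549 angle 0.04 z at tip 0.0893 z at .065 0.0882
t 54.17 p [0.5239 0.0901 0.237 ] R [[0.154, 0.988, -0.003], [0.988, -0.154, 0.005], [0.004, -0.003, -1.0]] q7 [-0.83  0.07  0.64  1.76 -0.05  1.33 -0.33] g 0.005529264773584109 0.0 F [-0.1  0.3 -0.4]
```

View pics/w13b.png

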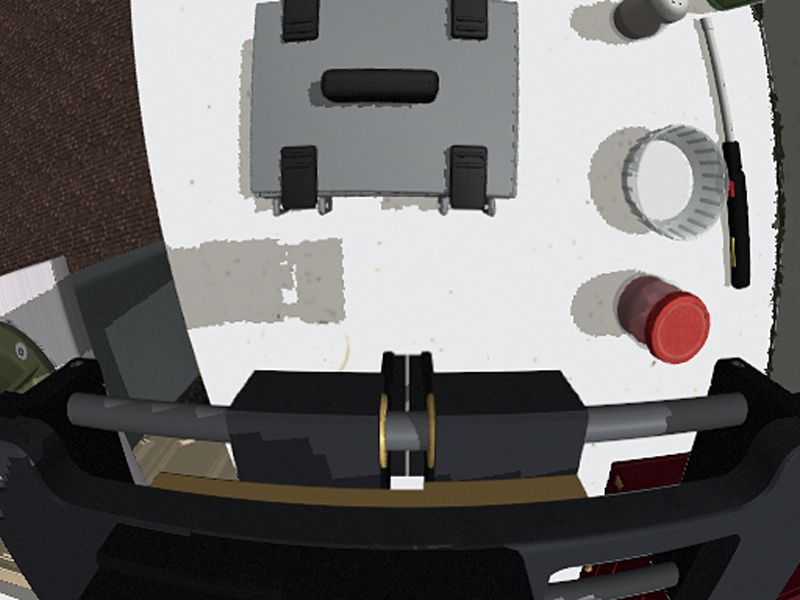

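The picture shows all four clips flat on the lid, at (300,20), (469,20), (299,177) and (469,177). The lid is square, with its handle at (380,86), and the gripper is clear. The shaker, dish and jar look undisturbed. Handing in.

```bash
python3 -c "
from bench import *
print(close_job())"
```

```text
the job is handed in; nothing more can be done
None
```

I handed the job in with all five nuts in the box, the lid seated, and the clips shut in diagonal order, but the run may be judged a failure: one fast descent hit the worktop at about 140 N, over the 120 N wrist limit.

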